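Catch lantern blocks from the chute in a parts tin

ROBOT

A 6-joint arm with a two-finger parallel gripper is mounted at the origin on the work surface. World frame = base frame: x ahead of the robot, y to its left, z up, the work surface at z = 0. Lengths are in mm, angles in degrees, forces in N, time in s.
With the tool pointing down it reaches from about 225 to 725 mm from the base axis. Payload 3.1 kg.
Tool frame: the origin (TCP) lies at the centre of the arm's flange, where the gripper is bolted on; the fingertips stand 173 mm ahead of it and the grasp point (between the pads) lies 155 mm ahead of it; x points along the fingers, y is the direction in which the jaws open and shut, and the axes are right-handed (so a half turn about x gives the same grasp; the last joint's range is limited). The gripper opens to 85 mm and grips with 20 to 120 N. Pads are 22 mm wide; open, the fingers measure 114 mm over their backs; the gripper's body (76 mm by 85 mm) begins 54 mm behind the grasp point. The pads swing forward as they close: fully open they stand 13 mm farther back than shut.
Start: joints at [-84.443, 2.75, 5.684, 92.934, 0, 82.678], TCP at [117.014, -511.787, 404.712] pointing down, gripper open.
Joint ranges: [-166.93, 166.93], [-56.73, 111.36], [-69.38, 81.34], [-121.58, 131.49], [-85.45, 84.26], [-180, 180]. Speed limits (degrees/s): [159.86, 159.86, 180, 180, 180, 180].

INTERFACE

Orientations are given as [roll, pitch, yaw] about the fixed x, y, z axes, in that order (R = Rz(yaw) Ry(pitch) Rx(roll)).
In Python, from workcell import monitor, optics, hand_in gives the robot as it stands.
- The arm moves only by the shell command python3 -m jog 'ROWS'. ROWS is JSON, a list that holds one entry, the list of rows, each a list of 5 numbers: the opening, from 0 (shut) to 1 (fully open), then the shift along the tool's x, y, z in cm, then the turn about the tool's x in degrees. In form: [[[jaw, tx, ty, tz, turn], ...]]. A call has 1 to 5 rows; each row shifts and turns the commanded pose from where the row before left it, along the tool's axes as they then stand; what a row does not reach is not made up. A row lasts 1/12 s, in which the tool goes at most 41.7 mm and 7.16 degrees, less where a joint would pass 70% of its speed; a pose out of reach is approached as far as the arm can. A call is refused whole if a number of a shift passes 4.17 or a number of a turn 7.16, either way. A call with a gripper value outside its range is refused whole. The fingers move at their own pace and stop on an object; the grip force is fixed at half the most. Time passes only in rows, so rows that do not move let the fingers close. It gives the time, the measured TCP pose, the force and the opening at its end, in the units of the state.
- monitor.get_state(): the state, without advancing time (a new reading comes with each control period).
- optics.capture(name): name is "scene" or "side" or "wrist"; returns a dict with "image" (384x512x3 uint8, red, green, blue), "vfov" (degrees; the focal length in pixels is half the picture's height over the tangent of half this angle, whatever the lens; pixels are square), "cx", "cy" (the principal point, pixels), "camera_from_world" (4x4, takes a point from world to camera coordinates); the wrist camera has in their place "T_tool_cam" (4x4, takes a point from camera to tool coordinates, whose origin is the TCP and whose axes are the tool frame's). Camera axes: x right, y down, z forward; pixel columns grow to the right and rows downward; lengths in mm; the calibration is good to about 2 mm. A picture is of the moment at which its call begins: read the wrist's pose just before it. There is no depth.
- hand_in(): hands the job in, once; it reports no verdict.
The state is a dict: "t": time; "q": joint angles; "joint_velocities": joint speeds; "effort": joint torques, N m; "position": TCP position; "eef_rot": TCP orientation; "ft_force": force on the tool from outside, world axes, zero at the start; "torque": the same for the moment, N m; "grip_width": finger opening in mm.
Only numpy, scipy, OpenCV 4.12 (cv2) and the standard library are available. Lean on these libraries where they do the work, as an engineer would, in place of code of your own. Each camera call takes 0.05 s, during which the arm holds its last target.

TASK

Pick up the steel parts tin by its sloping handle and hold it level under the foot of the chute, then lift the spring gate gently with the tin's two side rims until all three brass blocks have slid into the tin; none may end up on the bench. Then set the tin with its load down flat inside the low wooden frame, handle towards the robot, and let go; do not drop it and leave the other things on the bench where they are.

Things in the scene. Friction and masses are not known exactly. Their poses are not given: they have to be found in the camera images.
- tin: Open sheet-steel tin, outside 120 (x) by 144 (y) by 80 high, walls and floor 4 thick, about 0.25 kg empty. Origin: centre of its underside, z up. A sloping plate handle rises from the top of its -x wall. Starts flat on the bench, left or right of the chute, handle more or less towards the robot.
- tin_grip (a point): Middle of the tin's handle, (-79, 0, 117) in the tin's frame, axes as the tin's. The handle is a plate 100 wide (y), 8 thick, 80 long from its root at (-59, 0, 74), leaning out to -x 25 degrees from vertical. Pinch it through its thickness with the fingers pointing down along it, so the tool is tilted 25 degrees; it is too wide to take across.
- chute: Fixed aluminium chute on a column. Origin: on the bench under the middle of its lower lip. Its +x points uphill, away from the robot; pieces leave to -x, 35 degrees downwards. Trough 80 wide; side cheeks at y = +-40 reach 30 past the lip, heights 170 to 225. Column and foot plate at x above 45. Underside of the trough at x = 30 is 185 up.
- lip (a point): Middle of the chute's lower lip, on the sliding surface, 170 above the bench. Axes as the chute's.
- gate (a joint): Lift of the steel gate in front of the lip, m: 0 shut, 0.065 hard stop; blocks pass from about 0.03 to 0.05. Two level feet beside the trough (x -34 to 26, |y| 50 to 84 in the chute's frame) carry it; the tin's side rims push them up, 2.5 to 5 N. Their underside was set by hand, 95 to 113 above the bench when shut: feel for it. It falls shut when let down.
- catch (a point): Point on the bench 30 before the lip (x = -30 in the chute's frame, axes as the chute's). With the tin's centre above this point, turned as the chute, its side rims are under both gate feet, its far wall is behind the lip and the blocks fall into its middle.
- block1: Hollow brass lantern block, 60 long with its two round end studs (along its y), body 28 by 46 by 24, 90 g. Origin at its centre. Starts as number 1 from the lip, lying across the chute behind the gate.
- block2: Hollow brass lantern block, 60 long with its two round end studs (along its y), body 28 by 46 by 24, 90 g. Origin at its centre. Starts as number 2 from the lip, lying across the chute behind the gate.
- block3: Hollow brass lantern block, 60 long with its two round end studs (along its y), body 28 by 46 by 24, 90 g. Origin at its centre. Starts as number 3 from the lip, lying across the chute behind the gate.
- frame: Fixed low wooden frame of four battens, no floor, on the bench on the other side of the chute from the tin. Opening 130 (x) by 154 (y), so the tin fits with 5 to spare on each side when turned the same way (tin +x along frame +x); battens 12 wide, 24 high. Origin: centre of the opening on the bench.
- spray: Bystander: blue spray bottle, 72 across, 215 high, origin centre of its underside.
- tape: Bystander: yellow tape measure, 70 by 35 by 65, origin centre of its underside.
- driver: Bystander: screwdriver 200 long lying along its x.
- lantern: Bystander: small brass and glass lantern, 122 across, 225 high, origin centre of its underside.
Mind the look-alikes: they are no part of the job. Leave any pink look-alike of the tin alone. Leave any green look-alike of the block3 alone.

How it is judged (in metres and radians):
On the way:
1. all three blocks are in the tin while the tin is held off the bench (x of block1 in the frame of tin between -0.058 and 0.058 m and y of block1 in the frame of tin between -0.07 and 0.07 m and z of block1 in the frame of tin between 0 and 0.085 m and x of block2 in the frame of tin between -0.058 and 0.058 m and y of block2 in the frame of tin between -0.07 and 0.07 m and z of block2 in the frame of tin between 0 and 0.085 m and x of block3 in the frame of tin between -0.058 and 0.058 m and y of block3 in the frame of tin between -0.07 and 0.07 m and z of block3 in the frame of tin between 0 and 0.085 m and height (world z) of tin above 0.02 m), for 0.2 s.
At the end, for the whole second after the job is handed in: The tin stands flat on the bench inside the frame (centre within 9 mm, less than 6 mm up, tilt under 3 degrees, handle on the robot's side), all three blocks inside it, let go and at rest (x of block1 in the frame of tin between -0.058 and 0.058 m and y of block1 in the frame of tin between -0.07 and 0.07 m and z of block1 in the frame of tin between 0 and 0.085 m and x of block2 in the frame of tin between -0.058 and 0.058 m and y of block2 in the frame of tin between -0.07 and 0.07 m and z of block2 in the frame of tin between 0 and 0.085 m and x of block3 in the frame of tin between -0.058 and 0.058 m and y of block3 in the frame of tin between -0.07 and 0.07 m and z of block3 in the frame of tin between 0 and 0.085 m and x of tin in the frame of frame between -0.009 and 0.009 m and y of tin in the frame of frame between -0.009 and 0.009 m and z of tin in the frame of frame below 0.006 m and angle between tin's own z axis and vertical below 0.05 rad and angle between the x axis of tin and the x axis of frame, either way round below 0.15 rad and x of tin_grip in the frame of frame below 0 m and contact force between the fingers and tin below 0.05 N and linear speed of tin below 0.02 m/s); the robot touches nothing.
It fails at once if a block ends up on the bench outside the tin ((height (world z) of block1 below 0.05 m and (x of block1 in the frame of tin above 0.08 m or x of block1 in the frame of tin below -0.08 m or y of block1 in the frame of tin above 0.09 m or y of block1 in the frame of tin below -0.09 m)) or (height (world z) of block2 below 0.05 m and (x of block2 in the frame of tin above 0.08 m or x of block2 in the frame of tin below -0.08 m or y of block2 in the frame of tin above 0.09 m or y of block2 in the frame of tin below -0.09 m)) or (height (world z) of block3 below 0.05 m and (x of block3 in the frame of tin above 0.08 m or x of block3 in the frame of tin below -0.08 m or y of block3 in the frame of tin above 0.09 m or y of block3 in the frame of tin below -0.09 m))).
It fails at once if the tin is let go more than 30 mm above the bench (height (world z) of tin above 0.03 m and contact force between the fingers and tin below 0.05 N).
It fails at once if the tin is forced against the chute or its gate with more than 35 N (contact force between tin and chute above 35 N or contact force between tin and gate above 35 N).
It fails at once if a bystander is moved more than 25 mm (distance of any of spray, tape, driver, lantern from where it was at the start of the episode above 0.025 m).
It also fails if it takes over 61 s, if anything falls off the work surface, if the arm or the gripper's body presses on something with over 40 N, if the wrist force passes 120 N, or if a joint passes its speed limit or range.

## Working session

There is one attempt and no reset: what is moved stays moved. The work goes in short steps, Python scripts to look and compute and a shell command to move; the robot and the scene stay as the last step left them, time stands still between calls to the robot, and variables do not carry over. Pictures are saved under pics/ and viewed, and the job is handed in when it is done.

```bash
ls; mkdir -p pics; cat > h.py <<'E'
import numpy as np, cv2
from workcell import monitor, optics
def snap(n,f):
    s=monitor.get_state(); c=optics.capture(n)
    cv2.imwrite('pics/'+f,c['image'][:,:,::-1]); np.save('pics/'+f[:-4]+'.npy',{'s':s,'c':c},allow_pickle=True)
    return s,c
E
python3 - <<'E'
from h import *
print(monitor.get_state())
for n in ['scene','side','wrist']:
    s,c=snap(n,n+'0.png'); print({k:(np.round(v,3).tolist() if not isinstance(v,(float,int)) else v) for k,v in c.items() if k!='image'})
E
```

```text
pics
{'t': 0.0, 'q': array([-8.44431731e+01,  2.79203594e+00,  5.59061622e+00,  9.29316229e+01,
       -1.30570078e-03,  8.26785260e+01]), 'joint_velocities': array([-0.0752798 ,  0.082954  ,  0.16663029, -0.01671232,  0.01181513,
       -0.02060383]), 'effort': array([-2.15513669e-04, -3.38777554e+01,  3.20017540e+01,  2.01549340e-02,
       -1.56184378e-04,  7.07219414e-06]), 'position': array([ 116.98541302, -511.59123398,  403.51572062]), 'eef_rot': array([-96.75918329,  89.86695102,  96.11911912]), 'ft_force': array([ 0.84539582, -0.21867927,  0.73164602]), 'torque': array([-0.00082462, -0.05676408,  0.04204587]), 'grip_width': 85.70316999926528}
{'vfov': 45.70980890753795, 'cx': 257.70774985598314, 'cy': 190.60874509325774, 'camera_from_world': [[-0.246, 0.969, -0.004, 133.511], [0.791, 0.199, -0.578, -294.372], [-0.56, -0.145, -0.816, 1960.531], [0.0, 0.0, 0.0, 1.0]]}
{'vfov': 45.39707907731262, 'cx': 260.78858883392735, 'cy': 190.05455033195793, 'camera_from_world': [[0.781, -0.624, -0.013, -370.453], [-0.456, -0.556, -0.695, 319.732], [0.427, 0.549, -0.719, 1791.444], [0.0, 0.0, 0.0, 1.0]]}
{'vfov': 64.24005915999845, 'cx': 260.756310176375, 'cy': 192.30288204680537, 'T_tool_cam': [[0.001, -0.276, 0.961, 30.866], [1.0, -0.0, -0.001, -0.568], [0.0, 0.961, 0.276, -71.204], [0.0, 0.0, 0.0, 1.0]]}
```

View pics/scene0.png

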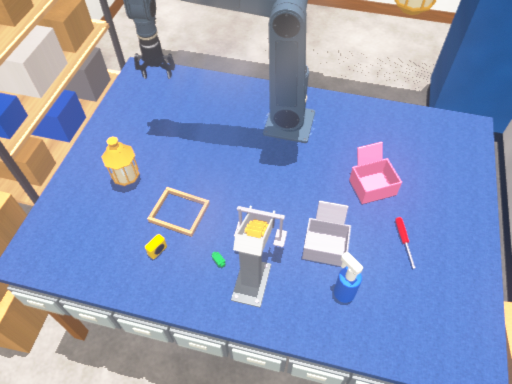

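View pics/side0.png

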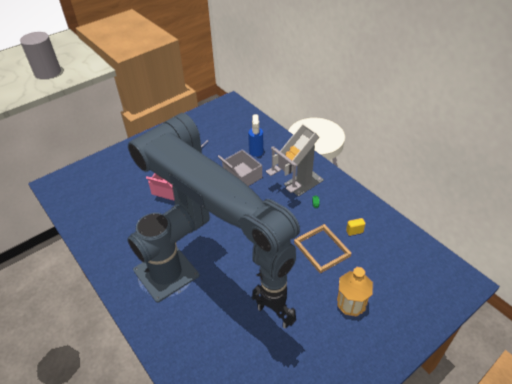

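View pics/wrist0.png

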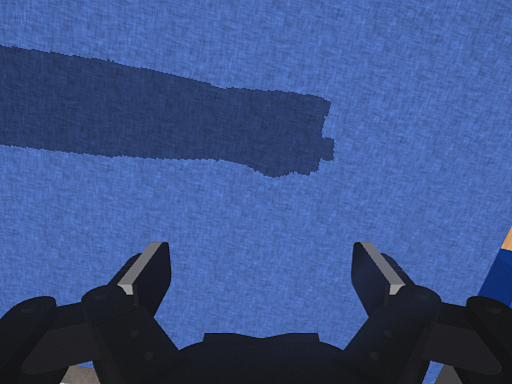

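```bash
python3 - <<'E'
from h import *
for n in ['scene','side']:
    im=cv2.imread(f'pics/{n}0.png')
    c=im[120:320,130:450] if n=='scene' else im[90:290,130:400]
    cv2.imwrite(f'pics/{n}0c.png',cv2.resize(c,None,fx=2.5,fy=2.5,interpolation=cv2.INTER_CUBIC))
E
python3 -m jog --help | head -30
```

```text
invalid input: not JSON, or not a number
```

View pics/scene0c.png

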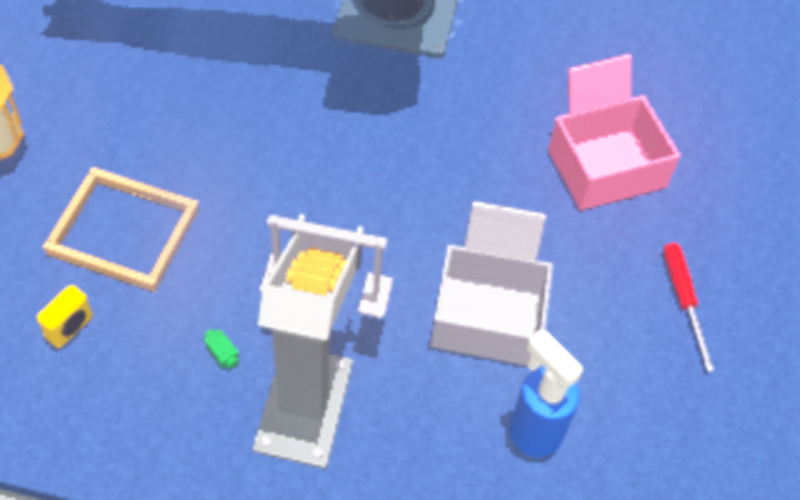

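View pics/side0c.png

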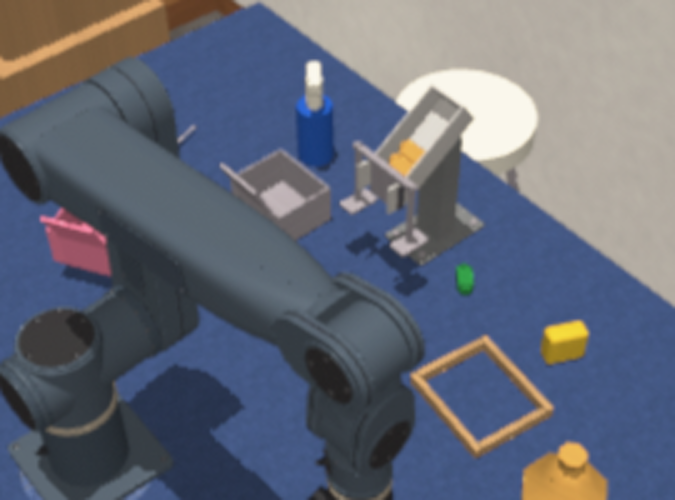

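```bash
cat >> h.py <<'E'
def cam(f):
    d=np.load('pics/'+f+'.npy',allow_pickle=True).item(); c=d['c']; f_=c['image'].shape[0]/2/np.tan(np.radians(c['vfov']/2))
    K=np.array([[f_,0,c['cx']],[0,f_,c['cy']],[0,0,1]])
    if 'camera_from_world' in c: T=np.array(c['camera_from_world'])
    else:
        from scipy.spatial.transform import Rotation as R
        W=np.eye(4); W[:3,:3]=R.from_euler('xyz',d['s']['eef_rot'],degrees=True).as_matrix(); W[:3,3]=d['s']['position']
        T=np.linalg.inv(W@np.array(c['T_tool_cam']))
    return K,T
def ray(f,px,z):
    K,T=cam(f); Ti=np.linalg.inv(T); px=np.atleast_2d(px).astype(float)
    d=(Ti[:3,:3]@np.linalg.inv(K)@np.c_[px,np.ones(len(px))].T).T; o=Ti[:3,3]
    return o+d*((z-o[2])/d[:,2])[:,None]
def tri(fp):
    A=[];b=[]
    for f,px in fp:
        K,T=cam(f);Ti=np.linalg.inv(T); d=Ti[:3,:3]@np.linalg.inv(K)@np.array([px[0],px[1],1.]); d/=np.linalg.norm(d); P=np.eye(3)-np.outer(d,d); A.append(P); b.append(P@Ti[:3,3])
    x=np.linalg.solve(sum(A),sum(b)); r=[np.linalg.norm(Ai@x-bi) for Ai,bi in zip(A,b)]
    return x,r
def proj(f,P):
    K,T=cam(f); p=(T[:3,:3]@np.atleast_2d(P).T).T+T[:3,3]; q=(K@p.T).T; return q[:,:2]/q[:,2:]
E
python3 - <<'E'
from h import *
np.set_printoptions(suppress=True,precision=1)
sc=lambda l:np.array(l)/2.5+[130,120]-0.3
sd=lambda l:np.array(l)/2.5+[130,90]-0.3
print('campos',[np.linalg.inv(cam(n)[1])[:3,3] for n in ('scene0','side0')])
f=ray('scene0',sc([(93,168),(199,204),(153,289),(44,248)]),24); print('frame',f,f.mean(0))
f=ray('side0',sd([(412,378),(487,337),(553,407),(476,453)]),24); print('frame side',f,f.mean(0))
t=ray('scene0',sc([(447,247),(552,263),(540,330),(440,313)]),80);print('tin',t,t.mean(0))
print('tin bottom',ray('scene0',sc([(432,347),(527,362)]),0))
print('handle top',ray('scene0',sc([(473,204),(545,211)]),148))
print('gate bar',ray('scene0',sc([(270,219),(384,243)]),270))
print('gate bar tri',tri([('scene0',sc((270,219))),('side0',sd((413,186)))]),tri([('scene0',sc((384,243))),('side0',sd((356,145)))]))
print('foot plate',ray('scene0',sc([(255,448),(326,464),(352,362)]),8))
E
```

```text
campos [array([1363.4,  213.9, 1429.5]), array([ -329. , -1037.4,  1504.8])]
frame [[ 466.2 -376.    24. ]
 [ 489.9 -199.1   24. ]
 [ 644.3 -217.9   24. ]
 [ 618.2 -393.8   24. ]] [ 554.7 -296.7   24. ]
frame side [[ 476.7 -216.1   24. ]
 [ 630.8 -230.7   24. ]
 [ 611.1 -400.1   24. ]
 [ 456.8 -386.1   24. ]] [ 543.8 -308.3   24. ]
tin [[509.4 174.2  80. ]
 [499.7 319.2  80. ]
 [606.7 317.5  80. ]
 [614.  184.2  80. ]] [557.4 248.8  80. ]
tin bottom [[624.9 181.7   0. ]
 [615.4 313.1   0. ]]
handle top [[476.4 197.8 148. ]
 [464.  294.  148. ]]
gate bar [[642.7 -36.3 270. ]
 [642.5 105.6 270. ]]
gate bar tri (array([622.1, -42.8, 237.5]), [np.float64(0.7013367531601917), np.float64(0.7013367531600155)]) (array([619.3, 101.3, 231.5]), [np.float64(0.909528627149236), np.float64(0.9095286271492268)])
foot plate [[829.8 -14.8   8. ]
 [828.2  80.6   8. ]
 [678.3  79.8   8. ]]
```

```bash
cat >> h.py <<'E'
from scipy.spatial.transform import Rotation as Rn
def pose():
    s=monitor.get_state(); R=Rn.from_euler('xyz',s['eef_rot'],degrees=True).as_matrix(); return s,R
def show():
    s,R=pose(); np.set_printoptions(suppress=True,precision=2)
    print('t',round(s['t'],2),'q',s['q'],'p',s['position'],'F',s['ft_force'],'w',round(s['grip_width'],1)); print('tool x,y,z cols\n',np.round(R,3)); 
    print('tilt',np.degrees(np.arccos(-R[2,0])),'az',np.degrees(np.arctan2(R[1,0],R[0,0])))
    return s,R
E
python3 - <<'E'
from h import *
show()
E
python3 -m jog '[[[1,-4,0,0,0],[1,-4,0,0,0]]]'
```

```text
t 0.15 q [-84.44   2.78   5.61  92.93   0.    82.68] p [ 117.   -511.64  403.77] F [-0.96  1.1   0.2 ] w 85.1
tool x,y,z cols
 [[-0.    0.22 -0.97]
 [ 0.   -0.97 -0.22]
 [-1.   -0.   -0.  ]]
tilt 0.10535602798703142 az 94.79621059158883
t: 0.32
position: [116.9, -510.5, 477.8]
eef_rot: [-97.4, 89.0, 95.5]
ft_force: [-0.0, -1.1, 1.3]
grip_width: 85.4
```

```bash
python3 -m jog '[[[1,-1.5,0,0,-7],[1,-1.5,0,0,-7],[1,-1.5,0,0,-7],[1,-1.5,0,0,-7],[1,-1.5,0,0,-7]]]'
python3 -m jog '[[[1,-1,0,0,-7],[1,0,0,0,-7],[1,0,0,0,-7],[1,0,0,0,-7],[1,0,0,0,-7]]]'
python3 -m jog '[[[1,0,0,0,-7],[1,0,4,0,0],[1,0,4,0,0],[1,0,4,0,0],[1,0,4,0,0]]]'
python3 -c 'from h import *;show()'
```

```text
t: 0.73
position: [117.0, -511.8, 560.1]
eef_rot: [-130.4, 90.0, 97.8]
ft_force: [-0.7, -0.2, -1.0]
grip_width: 85.2
t: 1.15
position: [117.0, -511.9, 569.4]
eef_rot: [-163.8, 90.0, 99.4]
ft_force: [-0.4, 0.8, 0.0]
grip_width: 85.4
t: 1.57
position: [278.3, -512.0, 569.5]
eef_rot: [-145.2, 90.0, 124.6]
ft_force: [1.1, -0.7, -0.0]
grip_width: 85.1
t 1.57 q [-68.06  20.08  45.45 115.38  -0.    22.13] p [ 278.34 -511.97  569.47] F [ 1.11 -0.71 -0.  ] w 85.1
tool x,y,z cols
 [[-0.  1. -0.]
 [ 0. -0. -1.]
 [-1. -0. -0.]]
tilt 0.017628723237865726 az 124.6497918406812
```

```bash
python3 -m jog '[[[1,0,0,-4.1,0],[1,0,0,-4.1,0],[1,0,0,-4.1,0],[1,0,0,-4.1,0],[1,0,0,-4.1,0]]]'
python3 -m jog '[[[1,0,0,-4.1,0],[1,0,0,-4.1,0],[1,0,0,-4.1,0],[1,0,2,-4.1,0],[1,0,4,-4.1,0]]]'
python3 -m jog '[[[1,0,4,-4.1,0],[1,0,4,-4.1,0],[1,0,4,-1.5,0],[1,0,4,0,0],[1,0,4,0,0]]]'
python3 -c 'from h import *;show()'
```

```text
t: 1.98
position: [277.6, -305.7, 568.8]
eef_rot: [-154.9, 89.9, 114.9]
ft_force: [0.9, 0.3, 0.9]
grip_width: 85.5
t: 2.4
position: [323.1, -114.2, 571.3]
eef_rot: [52.1, 89.8, -38.2]
ft_force: [1.5, -1.5, 0.1]
grip_width: 85.5
t: 2.82
position: [503.9, -41.0, 569.9]
eef_rot: [75.6, 89.9, -14.3]
ft_force: [0.1, -1.0, 1.0]
grip_width: 85.4
t 2.82 q [-12.26   6.64  29.39 112.69  -0.    77.67] p [503.87 -41.05 569.91] F [ 0.08 -1.03  1.04] w 85.4
tool x,y,z cols
 [[ 0.  1.  0.]
 [-0.  0. -1.]
 [-1.  0.  0.]]
tilt 0.0589510211107343 az -14.33490162406774
```

```bash
python3 -m jog '[[[1,0,4,-1,0],[1,0,4,-1,0],[1,0,4,-1,0],[1,0,4,-1,0],[1,0,4,0,0]]]'
python3 -c 'from h import *;show()'
python3 -m jog '[[[1,0,3,0,0],[1,0,3,0,0],[1,0,3,0,0]]]'
python3 -c 'from h import *;show()'
```

```text
t: 3.23
position: [663.2, -8.9, 567.2]
eef_rot: [91.3, 89.5, 1.3]
ft_force: [0.5, -0.3, 0.2]
grip_width: 85.4
t 3.23 q [ -6.57  42.13  77.59 125.01   0.06  83.45] p [663.16  -8.88 567.23] F [ 0.47 -0.33  0.16] w 85.4
tool x,y,z cols
 [[ 0.01  1.   -0.  ]
 [ 0.   -0.   -1.  ]
 [-1.    0.01 -0.  ]]
tilt 0.4583847235612464 az 1.2881837582876434
t: 3.48
position: [643.5, -12.0, 569.0]
eef_rot: [-105.9, 85.6, 164.0]
ft_force: [-0.2, 0.6, -0.0]
grip_width: 85.2
t 3.48 q [ -7.19  44.27  81.33 131.45   0.68  82.91] p [643.5  -12.03 569.03] F [-0.18  0.63 -0.03] w 85.2
tool x,y,z cols
 [[-0.07  1.   -0.  ]
 [ 0.02 -0.   -1.  ]
 [-1.   -0.07 -0.02]]
tilt 4.436988087265478 az 163.99858882462377
```

```bash
python3 -m jog '[[[1,0,0,0,0]]]'
python3 -c 'from h import *;show()'
python3 -m jog '[[[1,0,-3,0,0],[1,0,-3,0,0],[1,0,-3,0,0]]]'
python3 -c 'from h import *;show()'
```

```text
t: 3.57
position: [643.2, -12.1, 569.4]
eef_rot: [-105.9, 85.6, 163.9]
ft_force: [-0.3, -0.2, -0.1]
grip_width: 85.9
t 3.57 q [ -7.2   44.16  81.21 131.41   0.68  82.91] p [643.18 -12.07 569.45] F [-0.29 -0.15 -0.13] w 85.9
tool x,y,z cols
 [[-0.07  1.   -0.  ]
 [ 0.02 -0.   -1.  ]
 [-1.   -0.07 -0.02]]
tilt 4.40776520809325 az 163.92242985465856
t: 3.82
position: [574.9, -12.4, 578.1]
eef_rot: [-106.2, 85.8, 163.6]
ft_force: [0.8, 0.5, 1.1]
grip_width: 85.6
t 3.82 q [ -8.07  23.15  50.53 121.58   0.61  82.03] p [574.88 -12.37 578.05] F [0.8  0.55 1.06] w 85.6
tool x,y,z cols
 [[-0.07  1.   -0.  ]
 [ 0.02 -0.   -1.  ]
 [-1.   -0.07 -0.02]]
tilt 4.242120555218534 az 163.64021496800234
```

```bash
python3 -m jog '[[[1,-4,0,-3,0],[1,-4,0,-3,0],[1,-4,0,0,0]]]'
python3 -c 'from h import *;show()'
python3 -m jog '[[[1,-4,0,0,0],[1,-4,0,0,0]]]'
python3 -c 'from h import *;show()'
```

```text
t: 4.07
position: [558.3, 32.4, 640.6]
eef_rot: [-116.9, 87.0, 153.1]
ft_force: [0.4, -0.6, 0.4]
grip_width: 85.3
t 4.07 q [ -3.85  28.84  67.38 131.33   1.18  86.12] p [558.34  32.43 640.63] F [ 0.43 -0.61  0.42] w 85.3
tool x,y,z cols
 [[-0.05  1.   -0.  ]
 [ 0.02  0.   -1.  ]
 [-1.   -0.05 -0.02]]
tilt 3.024848669539173 az 153.08657182538377
t: 4.23
position: [524.6, 28.4, 680.2]
eef_rot: [130.7, 88.3, 40.6]
ft_force: [-0.4, -0.0, 1.2]
grip_width: 85.4
t 4.23 q [ -4.54  24.34  66.96 131.45   1.17  85.59] p [524.62  28.41 680.23] F [-0.35 -0.    1.16] w 85.4
tool x,y,z cols
 [[ 0.02  1.   -0.  ]
 [ 0.02 -0.   -1.  ]
 [-1.    0.02 -0.02]]
tilt 1.656615904599025 az 40.61801164144713
```

```bash
python3 -m jog '[[[1,-4,1,-0.5,0],[1,-4,1,-0.5,0],[1,-4,1,-0.5,0],[1,-4,1,-0.5,0],[1,-4,1,-0.5,0]]]'
python3 -c 'from h import *;show()'
```

```text
t: 4.65
position: [480.5, 46.8, 742.0]
eef_rot: [96.4, 80.3, 6.1]
ft_force: [-0.9, -0.4, -0.4]
grip_width: 85.6
t 4.65 q [ -2.85  20.43  71.46 131.43   1.51  87.52] p [480.5   46.8  741.99] F [-0.95 -0.45 -0.45] w 85.6
tool x,y,z cols
 [[ 0.17  0.99 -0.  ]
 [ 0.02 -0.01 -1.  ]
 [-0.99  0.17 -0.02]]
tilt 9.714441819658374 az 6.123050254022818
```

```bash
python3 -m jog '[[[1,-4,1.5,0,0],[1,-4,1.5,0,0],[1,-4,1.5,0,0],[1,-4,1.5,0,0],[1,-4,1.5,0,0]]]'
python3 -c 'from h import *;show()'
python3 -m jog '[[[1,-4,2,0,0],[1,-4,2,0,0],[1,-4,2,0,0],[1,-4,2,0,0]]]'
python3 -c 'from h import *;show()'
```

```text
t: 5.07
position: [436.5, 39.5, 796.3]
eef_rot: [93.5, 72.0, 3.2]
ft_force: [0.3, 0.3, 0.5]
grip_width: 85.3
t 5.07 q [ -4.36  17.34  76.61 131.44   2.31  86.35] p [436.48  39.54 796.29] F [0.26 0.29 0.5 ] w 85.3
tool x,y,z cols
 [[ 0.31  0.95 -0.  ]
 [ 0.02 -0.01 -1.  ]
 [-0.95  0.31 -0.02]]
tilt 17.982408162029056 az 3.1520145551330323
t: 5.4
position: [402.1, 35.5, 833.9]
eef_rot: [92.5, 65.5, 2.1]
ft_force: [0.6, 0.7, 7.5]
grip_width: 85.4
t 5.4 q [ -5.64  15.64  81.35 131.42   3.22  85.46] p [402.08  35.52 833.91] F [0.63 0.66 7.47] w 85.4
tool x,y,z cols
 [[ 0.41  0.91 -0.  ]
 [ 0.01 -0.01 -1.  ]
 [-0.91  0.41 -0.02]]
tilt 24.492628294623984 az 2.138337077961871
```

```bash
cat >> h.py <<'E'
def go(P):
    s,R=pose(); d=R.T@(np.array(P)-s['position'])/10; n=int(np.ceil(np.abs(d).max()/4.1)); print('tool cm',np.round(d,2),'rows',n,'each',np.round(d/max(n,1),2))
E
python3 - <<'E'
from h import *
go([340,130,620])
E
```

```text
tool cm [ 17.04 -14.61  -9.03] rows 5 each [ 3.41 -2.92 -1.81]
```

```bash
python3 -m jog '[[[1,3.4,-2.9,-1.8,0],[1,3.4,-2.9,-1.8,0],[1,3.4,-2.9,-1.8,0],[1,3.4,-2.9,-1.8,0],[1,3.4,-2.9,-1.8,0]]]'
python3 -m jog '[[[1,0,0,0,0],[1,0,0,0,0]]]'
python3 - <<'E'
from h import *
snap('wrist','w1.png'); show(); go([387,289,470])
E
```

```text
t: 5.82
position: [370.3, 89.7, 723.1]
eef_rot: [92.6, 65.4, 2.1]
ft_force: [0.2, 0.7, 1.6]
grip_width: 85.5
t: 5.98
position: [371.8, 90.3, 716.7]
eef_rot: [92.5, 66.4, 2.2]
ft_force: [1.5, -0.2, 1.3]
grip_width: 85.2
t 6.03 q [  3.77 -13.26  28.64 107.66  -0.66  93.98] p [370.95  89.84 722.44] F [-0.7  -0.47  1.59] w 85.4
tool x,y,z cols
 [[ 0.41  0.91 -0.  ]
 [ 0.02 -0.01 -1.  ]
 [-0.91  0.41 -0.02]]
tilt 24.25552613915254 az 2.16306296014217
tool cm [ 23.98  -9.09 -19.46] rows 6 each [ 4.   -1.51 -3.24]
```

View pics/w1.png

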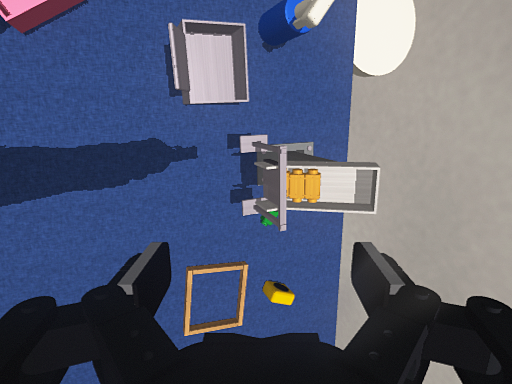

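```bash
python3 -m jog '[[[1,4,-1.5,-3.2,0],[1,4,-1.5,-3.2,0],[1,4,-1.5,-3.2,0],[1,4,-1.5,-3.2,0],[1,4,-1.5,-3.2,0]]]'
python3 -m jog '[[[1,3,-0.8,-2,0],[1,0,0,0,0],[1,0,0,0,0]]]'
python3 - <<'E'
from h import *
snap('wrist','w2.png'); show()
im=cv2.imread('pics/w1.png')
cv2.imwrite('pics/w1a.png',cv2.resize(im[10:240,150:400],None,fx=3.2,fy=2.5,interpolation=cv2.INTER_CUBIC)[:,:])
cv2.imwrite('pics/w1b.png',cv2.resize(im[250:345,170:310],None,fx=5,fy=5,interpolation=cv2.INTER_CUBIC))
E
```

```text
t: 6.45
position: [383.8, 218.7, 566.9]
eef_rot: [93.3, 64.8, 2.8]
ft_force: [1.6, -0.1, 0.3]
grip_width: 85.1
t: 6.7
position: [389.2, 239.1, 532.9]
eef_rot: [92.8, 65.4, 2.4]
ft_force: [0.8, 0.5, 0.9]
grip_width: 85.4
t 6.75 q [ 26.09 -17.74  -0.07  84.66  -9.67 114.57] p [389.09 238.45 535.04] F [-0.2  -0.26  0.71] w 84.9
tool x,y,z cols
 [[ 0.42  0.91 -0.  ]
 [ 0.02 -0.01 -1.  ]
 [-0.91  0.42 -0.02]]
tilt 24.853711631055347 az 2.5250268043663016
```

View pics/w2.png

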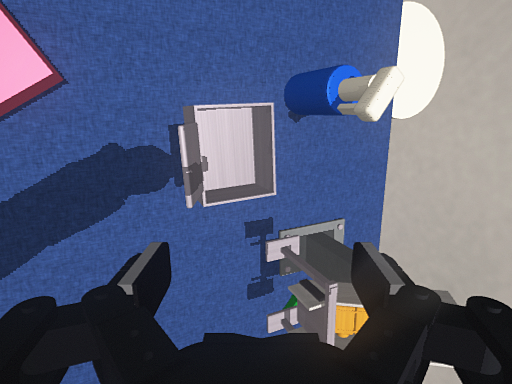

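View pics/w1b.png

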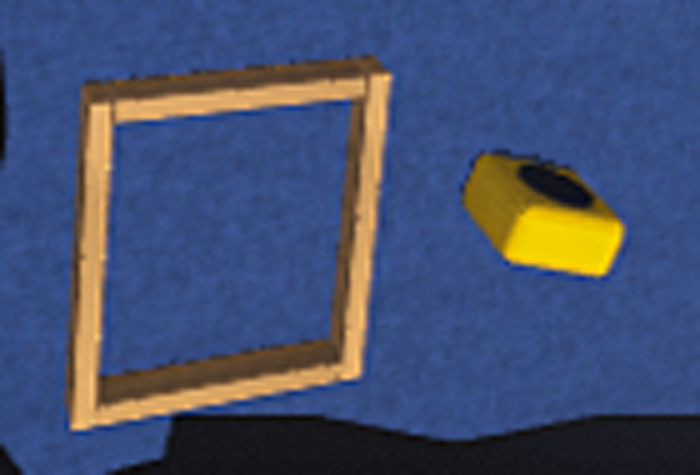

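View pics/w1a.png

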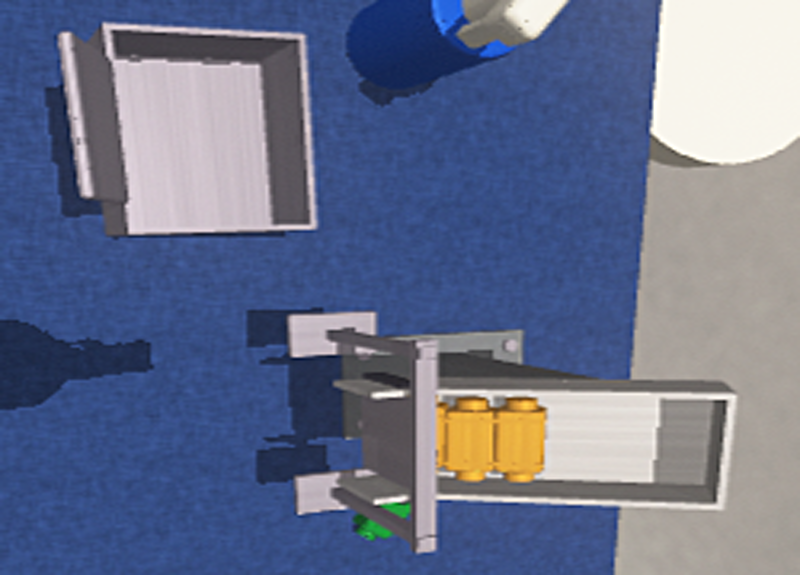

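```bash
python3 - <<'E'
from h import *
np.set_printoptions(suppress=True,precision=1)
b=lambda l:(np.array(l)+.5)/5+[170,250]-.5
a=lambda l:(np.array(l)+.5)/[3.2,2.5]+[150,10]-.5
f=ray('w1',b([(86,101),(390,75),(358,379),(72,428)]),24); print('frame',f,f.mean(0))
print([np.linalg.norm(f[i]-f[(i+1)%4]) for i in range(4)])
def yaw(u): return np.degrees(np.arctan2(u[1],u[0]))
print('yaw',yaw(f[1]-f[0]),yaw(f[2]-f[3]),yaw(f[0]-f[3])-90,yaw(f[1]-f[2])-90)
t=ray('w1',a([(104,24),(305,35),(317,229)]),80);print('tin',t,np.linalg.norm(t[0]-t[1]),np.linalg.norm(t[2]-t[1]),yaw(t[1]-t[0]),yaw(t[1]-t[2])-90)
g=ray('w1',a([(288,316),(375,312),(289,357),(296,478),(303,514)]),110);print('feet',g)
for n,r in (('w1',(10,240,150,400)),('w2',(90,220,160,290)),('w2',(210,345,230,370))):
    im=cv2.imread(f'pics/{n}.png'); 
cv2.imwrite('pics/w2a.png',cv2.resize(im[90:220,160:290],None,fx=5,fy=4.5,interpolation=cv2.INTER_CUBIC))
cv2.imwrite('pics/w2b.png',cv2.resize(im[210:345,230:370],None,fx=5,fy=4.4,interpolation=cv2.INTER_CUBIC))
E
```

```text
frame [[ 481.  -201.    24. ]
 [ 634.1 -221.7   24. ]
 [ 611.9 -397.5   24. ]
 [ 461.6 -377.    24. ]] [ 547.2 -299.3   24. ]
[np.float64(154.48944013432256), np.float64(177.25428380611675), np.float64(151.68542426291575), np.float64(177.0761327185916)]
yaw -7.70280896807727 -7.787628594475737 -6.30121445721052 -7.209182154656602
tin [[499.6 318.1  80. ]
 [618.8 321.7  80. ]
 [623.6 178.7  80. ]] 119.2656813428913 143.13140208967502 1.740221484531104 1.9125688783299495
feet [[591.3 111.7 110. ]
 [650.5 112.5 110. ]
 [591.   79.2 110. ]
 [593.  -22.4 110. ]
 [597.1 -54.9 110. ]]
```

View pics/w2a.png

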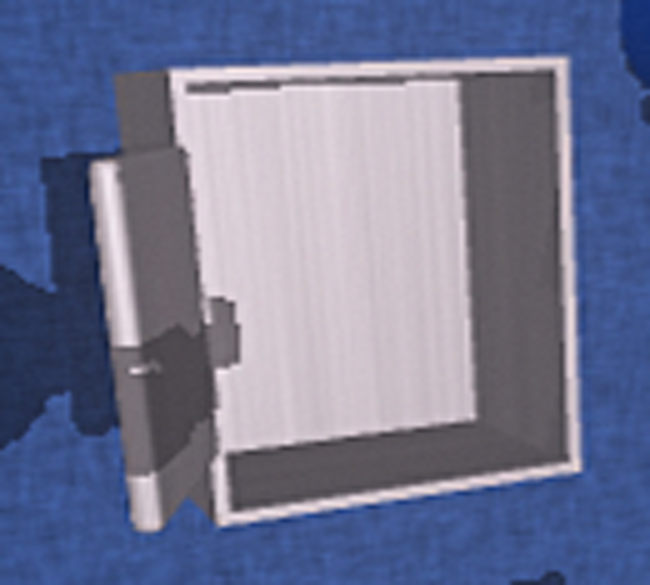

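View pics/w2b.png

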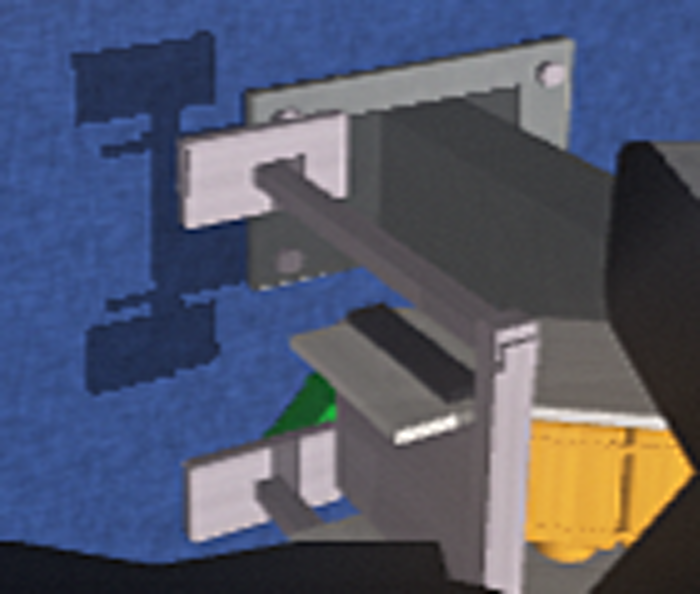

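```bash
python3 - <<'E'
from h import *
np.set_printoptions(suppress=True,precision=1)
a=lambda l:(np.array(l)+.5)/[3.2,2.5]+[150,10]-.5
A=lambda l:(np.array(l)+.5)/[5,4.5]+[160,90]-.5
B=lambda l:(np.array(l)+.5)/[5,4.4]+[230,210]-.5
def yaw(u): return np.degrees(np.arctan2(u[1],u[0]))
t=ray('w2',A([(168,70),(569,58),(580,470),(218,524)]),80);print('tin',t,[np.linalg.norm(t[i]-t[(i+1)%4]) for i in range(4)],yaw(t[1]-t[0]),yaw(t[2]-t[3]),yaw(t[1]-t[2])-90,yaw(t[0]-t[3])-90, t.mean(0))
for p,q in (((305,35),(569,58)),((317,229),(580,470))): print('tri',tri([('w1',a(p)),('w2',A(q))]))
print('handle top edge pts',ray('w2',A([(92,165),(135,527)]),150))
print('handle tri',tri([('w1',a((62,36))),('w2',A((92,165)))]),tri([('w1',a((84,195))),('w2',A((135,527)))]))
for p,q in (((288,316),(179,140)),((375,312),(345,113)),((289,357),(186,229)),((296,478),(187,464))): print('foot tri',tri([('w1',a(p)),('w2',B(q))]))
E
```

```text
tin [[498.5 318.5  80. ]
 [619.2 322.   80. ]
 [623.1 179.2  80. ]
 [503.5 175.8  80. ]] [np.float64(120.75240041257338), np.float64(142.7644438109892), np.float64(119.69030422180703), np.float64(142.83286384378795)] 1.6418403582737198 1.6732305583013207 1.5823244277378734 2.0084104664798588 [561.1 248.9  80. ]
tri (array([619.1, 321.9,  79.7]), [np.float64(0.18800562753707384), np.float64(0.18800562753702596)])
tri (array([624.3, 178.7,  78. ]), [np.float64(0.1220438990427705), np.float64(0.12204389904271193)])
handle top edge pts [[464.3 294.5 150. ]
 [466.9 199.9 150. ]]
handle tri (array([466.8, 294.1, 138.8]), [np.float64(0.6231915084843609), np.float64(0.6231915084843649)]) (array([468.8, 198.1, 144.3]), [np.float64(0.8605078465456085), np.float64(0.8605078465455452)])
foot tri (array([593.6, 111. , 102.8]), [np.float64(0.19978654004387295), np.float64(0.1997865400441208)])
foot tri (array([651.7, 112.3, 107.2]), [np.float64(0.07461009786991453), np.float64(0.07461009786985674)])
foot tri (array([591.7,  79.3, 109.6]), [np.float64(0.5894024767283411), np.float64(0.5894024767284568)])
foot tri (array([595.8, -25. , 101.9]), [np.float64(0.05601732613041912), np.float64(0.056017326130771795)])
```

```bash
python3 - <<'E'
from h import *
s,R=show()
g=np.array([482.1,246.5,117.]); T=g-155*R[:,0]; print(T); go(T-60*R[:,0])
E
```

```text
t 6.75 q [ 26.09 -17.74  -0.07  84.66  -9.67 114.57] p [389.09 238.45 535.04] F [-0.2  -0.26  0.71] w 84.9
tool x,y,z cols
 [[ 0.42  0.91 -0.  ]
 [ 0.02 -0.01 -1.  ]
 [-0.91  0.42 -0.02]]
tilt 24.853711631055347 az 2.5250268043663016
[417.02 243.63 257.64]
tool cm [20.35 -9.12  0.08] rows 5 each [ 4.07 -1.82  0.02]
```

```bash
python3 -m jog '[[[1,4,-1.8,0,0],[1,4,-1.8,0,0],[1,4,-1.8,0,0],[1,4,-1.8,0,0],[1,4,-1.8,0,0]]]'
python3 -m jog '[[[1,0,0,0,0],[1,0,0,0,0]]]'
python3 - <<'E'
from h import *
snap('wrist','w3.png'); s,R=show()
g=np.array([482.1,246.5,117.]); T=g-155*R[:,0]; print(T); go(T)
E
```

```text
t: 7.17
position: [391.3, 242.2, 327.3]
eef_rot: [93.3, 64.9, 2.7]
ft_force: [1.3, 1.2, -0.9]
grip_width: 85.3
t: 7.33
position: [388.1, 241.0, 320.0]
eef_rot: [92.3, 65.8, 1.8]
ft_force: [0.0, -0.0, 0.9]
grip_width: 85.6
t 7.38 q [ 26.49 -21.94 -27.32  61.77  -9.85 115.04] p [390.32 242.18 325.96] F [0.68 0.19 2.61] w 85.5
tool x,y,z cols
 [[ 0.42  0.91 -0.01]
 [ 0.02 -0.01 -1.  ]
 [-0.91  0.42 -0.02]]
tilt 24.778750170823482 az 2.3975736638326204
[417.19 243.78 257.73]
tool cm [ 7.32 -0.42 -0.03] rows 2 each [ 3.66 -0.21 -0.01]
```

View pics/w3.png

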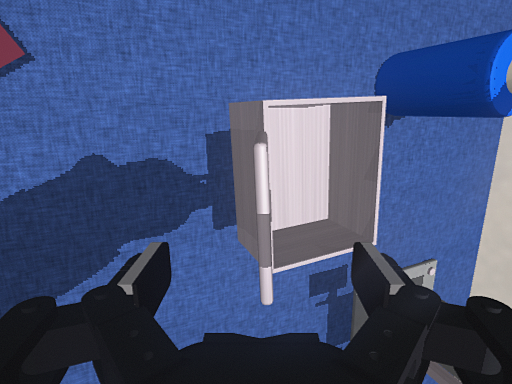

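```bash
python3 -m jog '[[[1,2.5,-0.1,0,0],[1,2.5,-0.1,0,0],[1,2.2,-0.1,0,0],[1,0,0,0,0]]]'
python3 - <<'E'
from h import *
snap('wrist','w4.png'); s,R=show()
g=np.array([482.1,246.5,117.]); T=g-155*R[:,0]; print(T); go(T)
E
```

```text
t: 7.72
position: [419.3, 244.2, 259.9]
eef_rot: [93.1, 65.1, 2.5]
ft_force: [-1.6, -0.9, -0.6]
grip_width: 85.5
t 7.77 q [ 25.05 -16.67 -30.91  52.52  -9.27 113.66] p [418.88 244.34 260.96] F [0.55 0.84 0.03] w 85.4
tool x,y,z cols
 [[ 0.42  0.91 -0.  ]
 [ 0.02 -0.01 -1.  ]
 [-0.91  0.42 -0.02]]
tilt 24.92698603138164 az 2.5649168688571744
[416.84 243.58 257.56]
tool cm [ 0.22 -0.33  0.09] rows 1 each [ 0.22 -0.33  0.09]
```

View pics/w4.png

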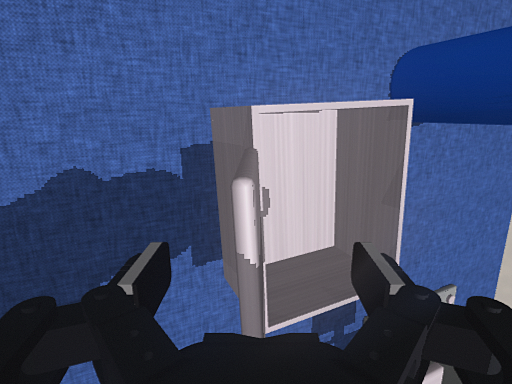

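```bash
python3 -m jog '[[[1,0.1,-0.35,0,0],[0.6,0,0,0,0],[0.3,0,0,0,0],[0,0,0,0,0],[0,0,0,0,0]]]'
python3 -m jog '[[[0,0,0,0,0],[0,0,0,0,0],[0,0,0,0,0],[0,0,0,0,0]]]'
python3 - <<'E'
from h import *
snap('wrist','w5.png'); s,R=show()
E
```

```text
t: 8.18
position: [412.3, 243.6, 252.9]
eef_rot: [92.7, 65.5, 2.3]
ft_force: [-0.1, -0.0, 0.1]
grip_width: 38.8
t: 8.52
position: [413.4, 243.7, 253.7]
eef_rot: [92.7, 65.3, 2.3]
ft_force: [2.7, 0.6, 4.6]
grip_width: 7.4
t 8.57 q [ 25.29 -17.05 -31.98  52.15  -9.39 113.78] p [413.4  243.67 253.69] F [2.13 0.84 5.31] w 7.1
tool x,y,z cols
 [[ 0.42  0.91 -0.  ]
 [ 0.02 -0.01 -1.  ]
 [-0.91  0.42 -0.02]]
tilt 24.669447916791476 az 2.2690024963706725
```

View pics/w5.png

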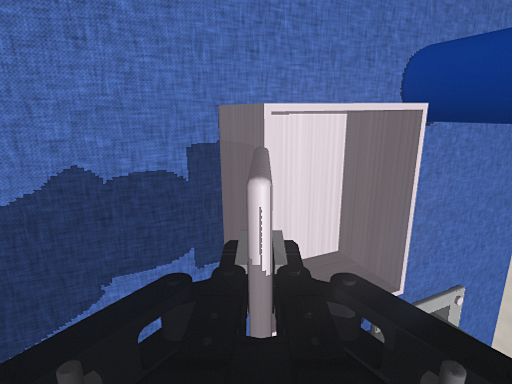

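```bash
python3 -m jog '[[[0,-0.9,0.4,0,0],[0,-0.9,0.4,0,0],[0,-0.9,0.4,0,0],[0,0,0,0,0],[0,0,0,0,0]]]'
python3 - <<'E'
from h import *
snap('wrist','w6.png'); snap('side','s6.png'); s,R=show()
go(np.array([530-147.7,28-5.2,285]))
im=cv2.imread('pics/s6.png'); cv2.imwrite('pics/s6c.png',cv2.resize(im[90:230,180:360],None,fx=4,fy=4,interpolation=cv2.INTER_CUBIC))
E
```

```text
t: 8.98
position: [411.9, 242.8, 281.4]
eef_rot: [92.6, 65.7, 2.2]
ft_force: [-0.1, -0.6, -1.8]
grip_width: 7.4
t 9.08 q [ 25.24 -17.98 -29.54  55.95  -9.27 113.77] p [411.45 242.61 280.18] F [ 0.25 -0.11 -2.76] w 7.3
tool x,y,z cols
 [[ 0.41  0.91 -0.  ]
 [ 0.01 -0.01 -1.  ]
 [-0.91  0.41 -0.02]]
tilt 24.230739209865735 az 2.119652918049159
tool cm [-1.97 -2.24 21.98] rows 6 each [-0.33 -0.37  3.66]
```

View pics/w6.png

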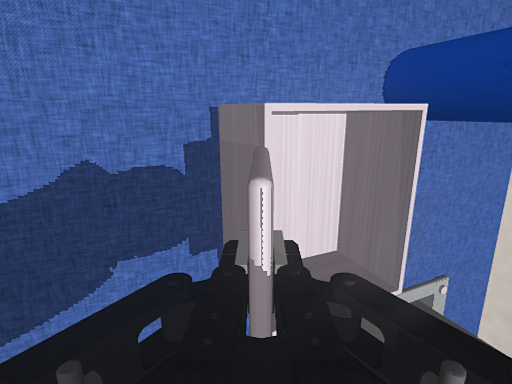

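View pics/s6c.png

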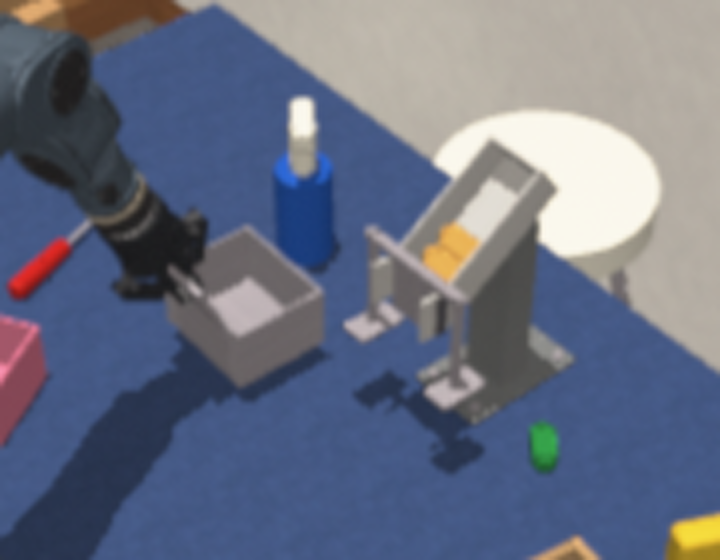

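```bash
python3 -m jog '[[[0,-1,-1.8,0.5,0],[0,-1,-1.8,1.5,0],[0,0,0,2.5,0],[0,0,0,2.5,0],[0,0,0,2.5,0]]]'
python3 -m jog '[[[0,0,0,2.5,0],[0,0,0,2.5,0],[0,0,0,2.5,0],[0,0,0,2.5,0],[0,0,0,2,0]]]'
python3 -m jog '[[[0,0,0,0.5,0],[0,0,0,0,0],[0,0,0,0,0]]]'
python3 - <<'E'
from h import *
snap('wrist','w7.png'); snap('scene','c7.png'); s,R=show()
go(np.array([530-147.7,28-5.2,262]))
im=cv2.imread('pics/c7.png'); cv2.imwrite('pics/c7c.png',cv2.resize(im[150:310,180:360],None,fx=3.7,fy=3.7,interpolation=cv2.INTER_CUBIC))
E
```

```text
t: 9.5
position: [369.6, 147.2, 281.5]
eef_rot: [92.5, 65.8, 2.2]
ft_force: [0.3, -0.1, -2.3]
grip_width: 7.0
t: 9.92
position: [369.5, 26.4, 279.4]
eef_rot: [92.5, 65.8, 2.0]
ft_force: [0.0, 1.1, -1.9]
grip_width: 7.2
t: 10.17
position: [370.0, 23.0, 279.7]
eef_rot: [92.7, 65.7, 2.2]
ft_force: [-0.2, -0.2, -2.3]
grip_width: 7.4
t 10.27 q [ -8.46 -39.19 -43.1   62.17   4.42  82.79] p [370.1   23.64 280.  ] F [-0.44 -0.43 -1.66] w 7.2
tool x,y,z cols
 [[ 0.41  0.91 -0.  ]
 [ 0.02 -0.01 -1.  ]
 [-0.91  0.41 -0.02]]
tilt 24.300884272312462 az 2.3334059849016233
tool cm [2.14 0.37 0.12] rows 1 each [2.14 0.37 0.12]
```

View pics/w7.png

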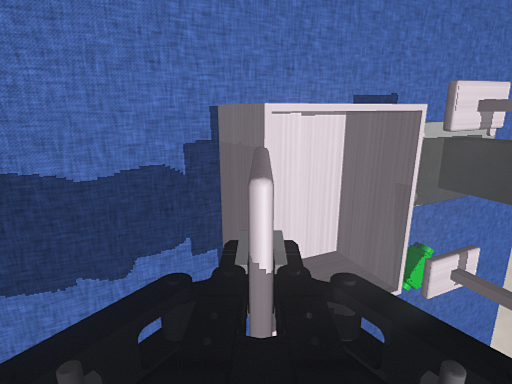

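View pics/c7c.png

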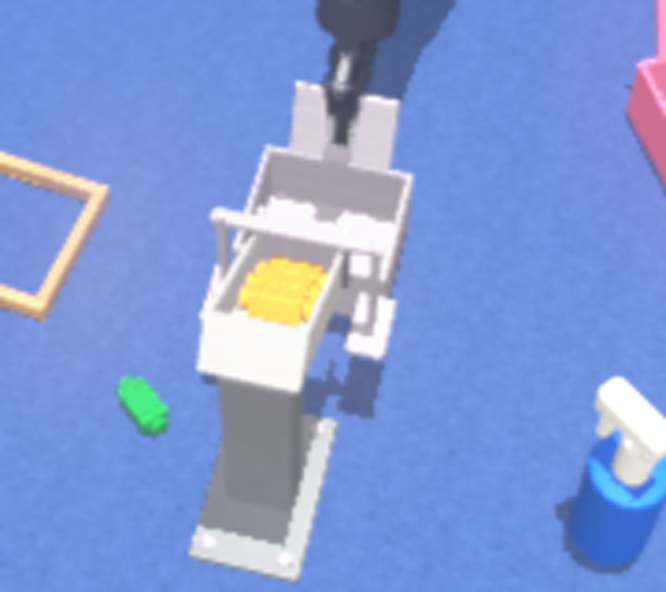

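```bash
python3 - <<'E'
from h import *
np.set_printoptions(suppress=True,precision=1)
im=cv2.imread('pics/w7.png'); cv2.imwrite('pics/w7c.png',cv2.resize(im[60:310,390:512],None,fx=4,fy=2.3,interpolation=cv2.INTER_CUBIC))
t=ray('w7',[(266,104),(426,104),(402,293)],106); print(t, np.linalg.norm(t[0]-t[1]),np.linalg.norm(t[2]-t[1]))
print(ray('w7',[(448,82),(447,131),(425,265),(427,297)],105))
E
```

```text
[[453.   97.3 106. ]
 [569.8  96.9 106. ]
 [569.  -44.7 106. ]] 116.77324384994589 141.63439948781127
[[589.8 111.2 105. ]
 [595.9  78.3 105. ]
 [592.6 -26.6 105. ]
 [600.7 -58.  105. ]]
```

View pics/w7c.png

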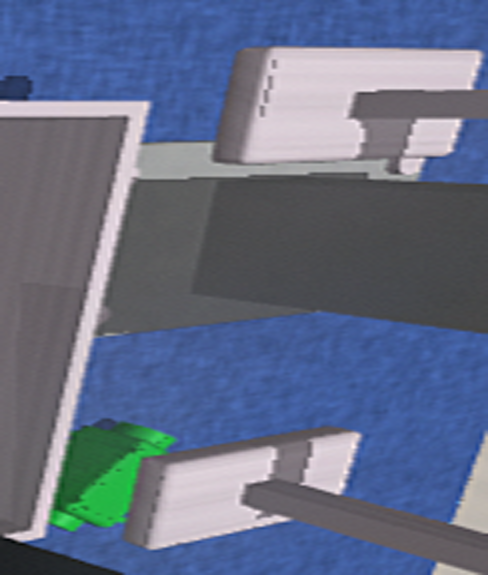

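```bash
python3 - <<'E'
from h import *
np.set_printoptions(suppress=True,precision=1)
def yaw(u): return np.degrees(np.arctan2(u[1],u[0]))
for z in (103,105,109):
  p=ray('w7',[(457,81.7),(450.7,129.6),(431,259),(426,298)],z); print('top',z,p,yaw(p[0]-p[3])-90)
for z in (98,103):
  p=ray('w7',[(449.5,82.6),(444.3,128.7),(425.7,260),(421.7,295)],z); print('bot',z,p,yaw(p[0]-p[3])-90)
for z in (101,103):
  t=ray('w7',[(265.5,104),(427,104.2),(402,294)],z); print('tin',t, yaw(t[1]-t[2])-90,(t[0]+t[2])/2,np.linalg.norm(t[0]-t[1]),np.linalg.norm(t[2]-t[1]))
E
```

```text
top 103 [[601.8 111.8 103. ]
 [602.6  79.  103. ]
 [601.6 -24.3 103. ]
 [602.5 -60.7 103. ]] 0.23648024800048972
top 105 [[598.9 111.6 105. ]
 [599.6  79.2 105. ]
 [598.7 -22.7 105. ]
 [599.6 -58.6 105. ]] 0.2364802480004613
top 109 [[593.1 111.1 109. ]
 [593.8  79.6 109. ]
 [592.9 -19.5 109. ]
 [593.8 -54.5 109. ]] 0.2364802480004471
bot 98 [[601.2 111.6  98. ]
 [602.5  79.4  98. ]
 [602.4 -27.7  98. ]
 [603.6 -61.1  98. ]] 0.8221153320804007
bot 103 [[594.2 111.  103. ]
 [595.5  79.9 103. ]
 [595.4 -23.7 103. ]
 [596.6 -56.1 103. ]] 0.8221153320803865
tin [[455.1  97.4 101. ]
 [577.1  96.8 101. ]
 [575.5 -50.4 101. ]] -0.6496939167039812 [515.3  23.5 101. ] 122.04134771816919 147.28240110659917
tin [[454.2  97.3 103. ]
 [574.6  96.8 103. ]
 [572.9 -48.5 103. ]] -0.6496939167039386 [513.6  24.4 103. ] 120.43511445649052 145.34396060310982
```

```bash
python3 -m jog '[[[0,0.55,-0.25,-0.1,-1],[0,0.55,-0.25,-0.1,0],[0,0,0,0,0]]]'
python3 -m jog '[[[0,0.69,1.53,0,0],[0,0.69,1.53,0,0],[0,0.69,1.53,0,0],[0,0,0,0,0],[0,0,0,0,0]]]'
python3 - <<'E'
from h import *
snap('wrist','w8.png'); snap('side','s8.png'); s,R=show()
im=cv2.imread('pics/s8.png'); cv2.imwrite('pics/s8c.png',cv2.resize(im[110:230,230:340],None,fx=5,fy=5,interpolation=cv2.INTER_CUBIC))
E
```

```text
t: 10.52
position: [369.3, 26.0, 266.0]
eef_rot: [91.7, 65.9, 2.4]
ft_force: [-1.5, -0.1, -2.8]
grip_width: 7.3
t: 10.93
position: [420.6, 26.1, 267.7]
eef_rot: [91.6, 65.8, 2.3]
ft_force: [-0.7, 0.3, -1.9]
grip_width: 7.2
t 11.03 q [ -6.88 -29.43 -38.99  56.49   3.73  83.28] p [419.87  26.02 267.61] F [-0.42 -0.19 -2.27] w 6.8
tool x,y,z cols
 [[ 0.41  0.91  0.01]
 [ 0.02  0.01 -1.  ]
 [-0.91  0.41 -0.01]]
tilt 24.222171498816778 az 2.24127881310865
```

View pics/w8.png

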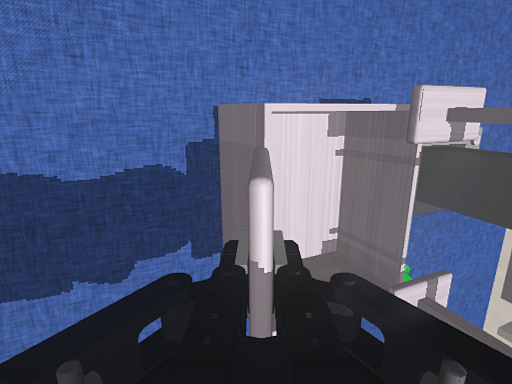

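View pics/s8c.png

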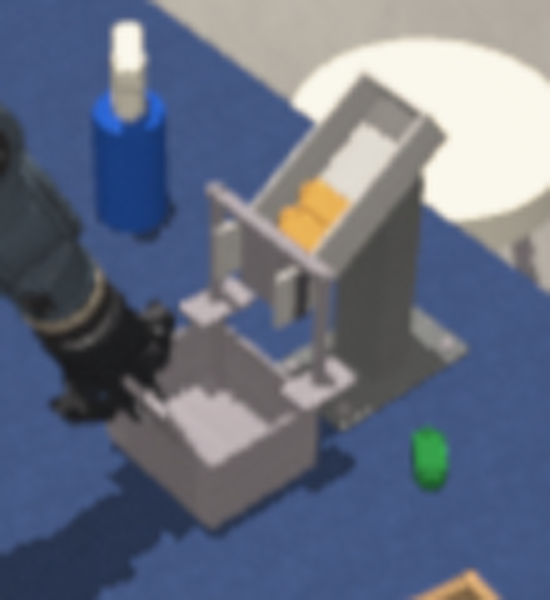

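```bash
python3 -m jog '[[[0,0.65,1.45,0,0],[0,0.65,1.45,0,0],[0,0,0,0,0],[0,0,0,0,0]]]'
python3 - <<'E'
from h import *
snap('wrist','w9.png'); snap('scene','c9.png');snap('side','s9.png'); s,R=show()
im=cv2.imread('pics/s9.png'); im2=cv2.imread('pics/c9.png');
cv2.imwrite('pics/s9c.png',np.hstack([cv2.resize(im[110:230,230:340],None,fx=3.6,fy=4,interpolation=cv2.INTER_CUBIC),cv2.resize(im2[170:290,205:315],None,fx=3.6,fy=4,interpolation=cv2.INTER_CUBIC)]))
E
```

```text
t: 11.37
position: [451.9, 26.2, 268.3]
eef_rot: [91.6, 65.7, 2.2]
ft_force: [-0.7, -0.0, -2.6]
grip_width: 7.5
t 11.52 q [ -6.29 -23.81 -35.29  54.48   3.47  83.84] p [451.42  26.17 268.08] F [ 0.27  0.1  -2.7 ] w 7.2
tool x,y,z cols
 [[ 0.41  0.91  0.01]
 [ 0.02  0.01 -1.  ]
 [-0.91  0.41 -0.01]]
tilt 24.27757317309702 az 2.1831460545010426
```

View pics/w9.png

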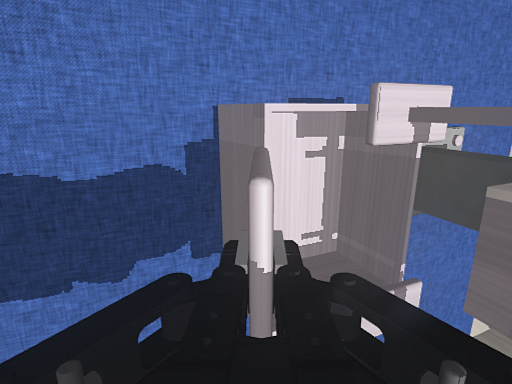

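View pics/s9c.png

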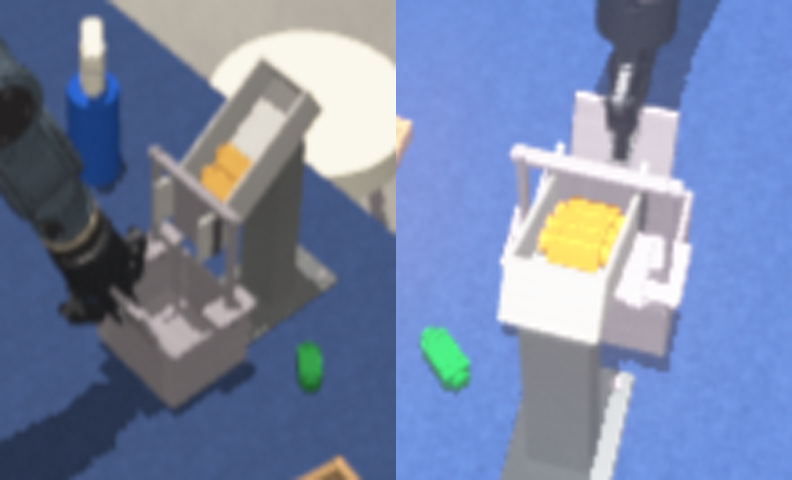

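```bash
python3 - <<'E'
from h import *
np.set_printoptions(suppress=True,precision=1)
print(ray('w9',[(377,85),(372,143)],107)); print(ray('w9',[(427,104)],91))
E
```

```text
[[594.1 111.  107. ]
 [594.7  79.7 107. ]]
[[655.5 102.1  91. ]]
```

```bash
python3 -m jog '[[[0,-0.3,0.45,0,0],[0,-0.36,0.16,0,0],[0,0,0,0,0]]]'
python3 -m jog '[[[0,-0.36,0.16,0,0],[0,0,0,0,0]]]'
python3 -m jog '[[[0,-0.36,0.16,0,0],[0,0,0,0,0]]]'
python3 -m jog '[[[0,-0.36,0.16,0,0],[0,0,0,0,0]]]'
```

```text
t: 11.77
position: [455.0, 26.0, 277.8]
eef_rot: [91.5, 65.6, 2.1]
ft_force: [-0.7, -0.2, -3.3]
grip_width: 7.5
t: 11.93
position: [454.6, 25.9, 280.7]
eef_rot: [91.5, 65.8, 2.1]
ft_force: [-0.3, -0.8, -5.0]
grip_width: 7.1
t: 12.1
position: [454.7, 25.9, 284.6]
eef_rot: [91.5, 65.8, 2.1]
ft_force: [-1.2, 0.4, -3.9]
grip_width: 7.6
t: 12.27
position: [454.9, 25.8, 288.9]
eef_rot: [91.5, 65.7, 2.1]
ft_force: [-1.9, -0.6, -5.1]
grip_width: 7.5
```

```bash
python3 -m jog '[[[0,-0.45,0.2,0,0],[0,-0.45,0.2,0,0],[0,-0.45,0.2,0,0],[0,0,0,0,0],[0,0,0,0,0]]]'
python3 - <<'E'
from h import *
snap('scene','c10.png');snap('side','s10.png'); s,R=show()
im=cv2.imread('pics/s10.png'); im2=cv2.imread('pics/c10.png');
cv2.imwrite('pics/s10c.png',np.hstack([cv2.resize(im[110:230,230:340],None,fx=3.6,fy=4,interpolation=cv2.INTER_CUBIC),cv2.resize(im2[170:290,205:315],None,fx=3.6,fy=4,interpolation=cv2.INTER_CUBIC)]))
E
```

```text
t: 12.68
position: [455.2, 25.8, 304.4]
eef_rot: [91.6, 65.6, 2.2]
ft_force: [-0.5, -0.2, -5.1]
grip_width: 7.4
t 12.78 q [ -6.3  -24.   -31.31  58.48   3.5   83.84] p [455.3   25.74 304.33] F [-0.92 -1.38 -3.64] w 7.2
tool x,y,z cols
 [[ 0.41  0.91  0.01]
 [ 0.02  0.01 -1.  ]
 [-0.91  0.41 -0.01]]
tilt 24.451098056237214 az 2.1888621006927838
```

View pics/s10c.png

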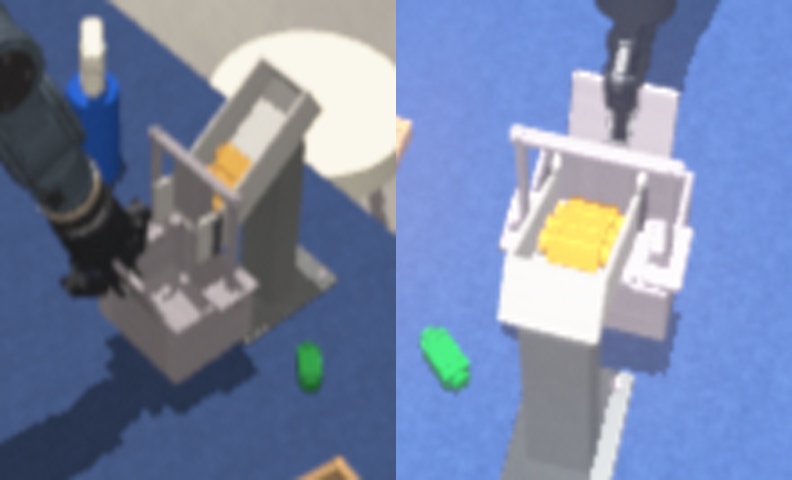

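Gate is rising with the tin (bar moved from row ~155 to ~130), blocks still held. Continue.

```bash
python3 -m jog '[[[0,-0.45,0.2,0,0],[0,-0.45,0.2,0,0],[0,-0.45,0.2,0,0],[0,0,0,0,0],[0,0,0,0,0]]]'
python3 -m jog '[[[0,0,0,0,0],[0,0,0,0,0],[0,0,0,0,0],[0,0,0,0,0]]]'
python3 - <<'E'
from h import *
snap('scene','c11.png');snap('side','s11.png'); s,R=show()
im=cv2.imread('pics/s11.png'); im2=cv2.imread('pics/c11.png');
cv2.imwrite('pics/s11c.png',np.hstack([cv2.resize(im[110:230,230:340],None,fx=3.6,fy=4,interpolation=cv2.INTER_CUBIC),cv2.resize(im2[170:290,205:315],None,fx=3.6,fy=4,interpolation=cv2.INTER_CUBIC)]))
E
```

```text
t: 13.2
position: [455.0, 25.6, 319.1]
eef_rot: [91.6, 65.6, 2.2]
ft_force: [0.1, 0.3, -5.8]
grip_width: 7.3
t: 13.53
position: [454.1, 25.6, 316.6]
eef_rot: [91.6, 65.9, 2.2]
ft_force: [-2.9, 3.0, -11.2]
grip_width: 7.0
t 13.63 q [ -6.33 -24.13 -29.9   60.3    3.46  83.81] p [454.29  25.5  316.94] F [-2.4   0.7  -9.23] w 7.7
tool x,y,z cols
 [[ 0.41  0.91  0.01]
 [ 0.01  0.01 -1.  ]
 [-0.91  0.41 -0.01]]
tilt 24.165147398943883 az 2.149959912229933
```

View pics/s11c.png

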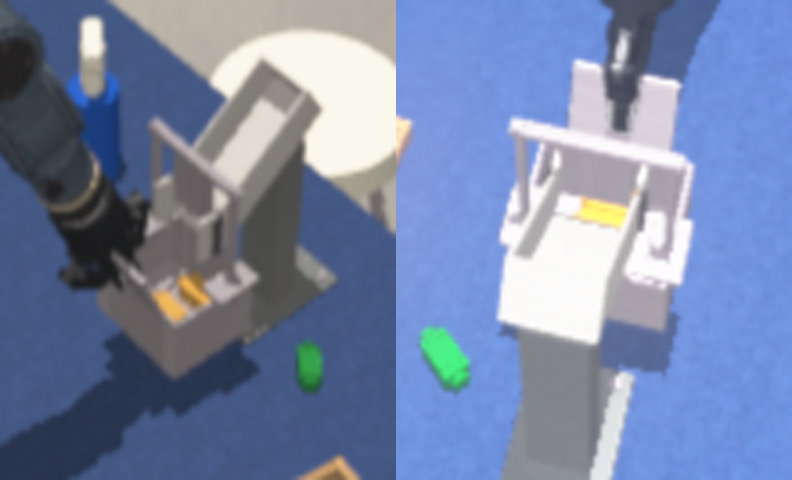

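```bash
python3 -m jog '[[[0,0,0,0,0],[0,0,0,0,0],[0,0,0,0,0],[0,0,0,0,0],[0,0,0,0,0]]]'
python3 - <<'E'
from h import *
snap('wrist','w12.png');snap('side','s12.png');s,R=show()
im=cv2.imread('pics/s12.png');cv2.imwrite('pics/s12c.png',cv2.resize(im[130:220,240:330],None,fx=6,fy=6,interpolation=cv2.INTER_CUBIC))
E
```

```text
t: 14.05
position: [454.8, 25.6, 318.3]
eef_rot: [91.6, 65.7, 2.2]
ft_force: [-1.4, -0.3, -9.2]
grip_width: 7.4
t 14.15 q [ -6.33 -24.17 -29.8   60.26   3.49  83.81] p [454.85  25.56 318.39] F [-2.16  0.25 -8.83] w 7.5
tool x,y,z cols
 [[ 0.41  0.91  0.01]
 [ 0.02  0.01 -1.  ]
 [-0.91  0.41 -0.01]]
tilt 24.344690959199813 az 2.160360596904661
```

View pics/w12.png

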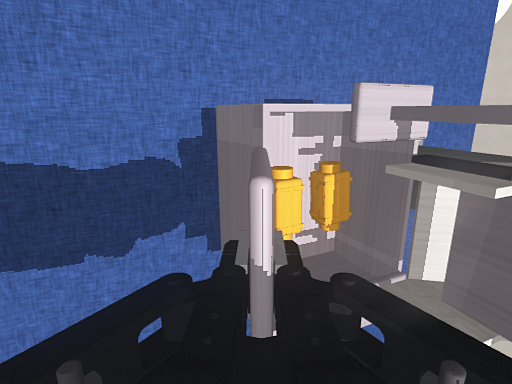

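View pics/s12c.png

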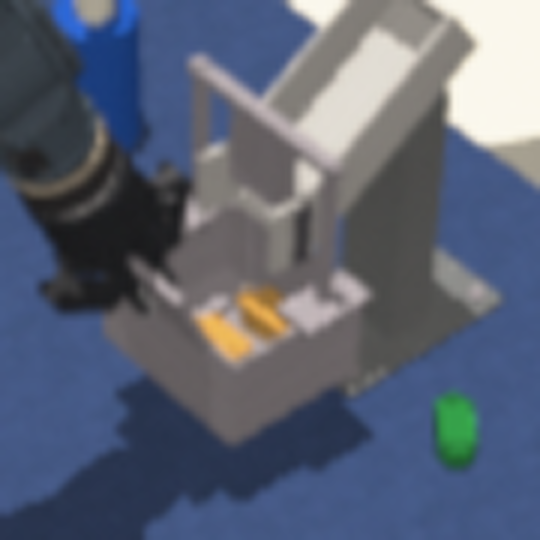

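```bash
python3 - <<'E'
from h import *
snap('scene','c12.png')
im=cv2.imread('pics/c12.png');im2=cv2.imread('pics/w12.png');cv2.imwrite('pics/c12c.png',np.hstack([cv2.resize(im[185:245,225:285],(390,400),interpolation=cv2.INTER_CUBIC),cv2.resize(im2[150:270,240:360],(400,400),interpolation=cv2.INTER_CUBIC)]))
F=np.mean([monitor.get_state()['ft_force'] for _ in range(5)],0);print(F)
E
```

```text
[-1.41499569 -0.12615225 -9.05377487]
```

View pics/c12c.png

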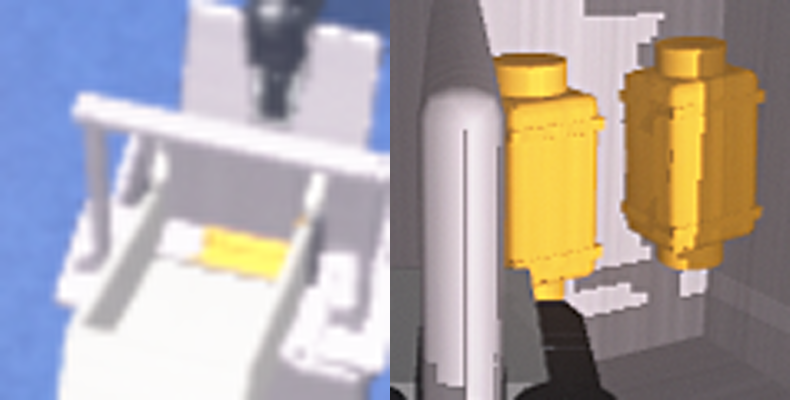

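```bash
python3 -m jog '[[[0,0.6,-0.27,0,0],[0,0.9,-0.41,0,0],[0,0.9,-0.41,0,0],[0,0.9,-0.41,0,0],[0,0.9,-0.41,0,0]]]'
python3 -m jog '[[[0,0.4,-0.18,0,0],[0,0,0,0,0],[0,0,0,0,0],[0,0,0,0,0]]]'
python3 - <<'E'
from h import *
snap('wrist','w13.png');s,R=show()
E
```

```text
t: 14.62
position: [455.1, 26.1, 271.6]
eef_rot: [91.6, 65.6, 2.2]
ft_force: [0.0, 0.7, -4.9]
grip_width: 7.2
t: 14.95
position: [455.3, 26.1, 268.8]
eef_rot: [91.5, 65.5, 2.2]
ft_force: [-0.7, 0.3, -4.0]
grip_width: 7.0
t 15.0 q [ -6.25 -23.29 -34.86  54.16   3.47  83.89] p [455.39  26.08 269.1 ] F [-0.65  0.64 -4.34] w 7.7
tool x,y,z cols
 [[ 0.41  0.91  0.01]
 [ 0.01  0.01 -1.  ]
 [-0.91  0.41 -0.01]]
tilt 24.497817244858677 az 2.138561776646148
```

View pics/w13.png

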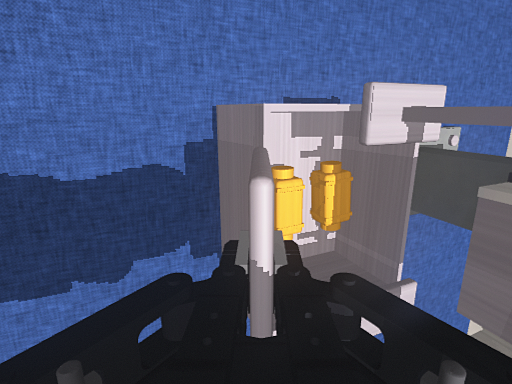

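```bash
python3 -m jog '[[[0,-0.6,-1.37,0,0],[0,-0.6,-1.37,0,0],[0,-0.6,-1.37,0,0],[0,-0.6,-1.37,0,0],[0,-0.6,-1.37,0,0]]]'
python3 -m jog '[[[0,-0.6,-1.37,0,0],[0,-0.4,-0.9,0,0],[0,0,0,0,0],[0,0,0,0,0],[0,0,0,0,0]]]'
python3 - <<'E'
from h import *
snap('side','s14.png');snap('scene','c14.png');s,R=show()
im=cv2.imread('pics/c14.png');im2=cv2.imread('pics/s14.png');cv2.imwrite('pics/c14c.png',np.hstack([cv2.resize(im[150:270,210:310],(400,480),interpolation=cv2.INTER_CUBIC),cv2.resize(im2[110:240,220:330],(400,480),interpolation=cv2.INTER_CUBIC)]))
F=np.mean([monitor.get_state()['ft_force'] for _ in range(5)],0);print(F)
E
```

```text
t: 15.42
position: [379.7, 25.1, 268.1]
eef_rot: [91.5, 65.5, 2.1]
ft_force: [0.6, 0.7, -4.8]
grip_width: 7.3
t: 15.83
position: [355.9, 24.7, 267.8]
eef_rot: [91.5, 65.5, 2.1]
ft_force: [1.0, -0.5, -5.5]
grip_width: 7.2
t 15.93 q [ -8.62 -42.11 -46.03  62.05   4.43  81.71] p [355.82  24.78 267.29] F [-0.05  0.3  -5.41] w 7.5
tool x,y,z cols
 [[ 0.41  0.91  0.01]
 [ 0.01  0.01 -1.  ]
 [-0.91  0.41 -0.01]]
tilt 24.416532525149133 az 2.1451456265841897
[-0.05  0.3  -5.41]
```

View pics/c14c.png

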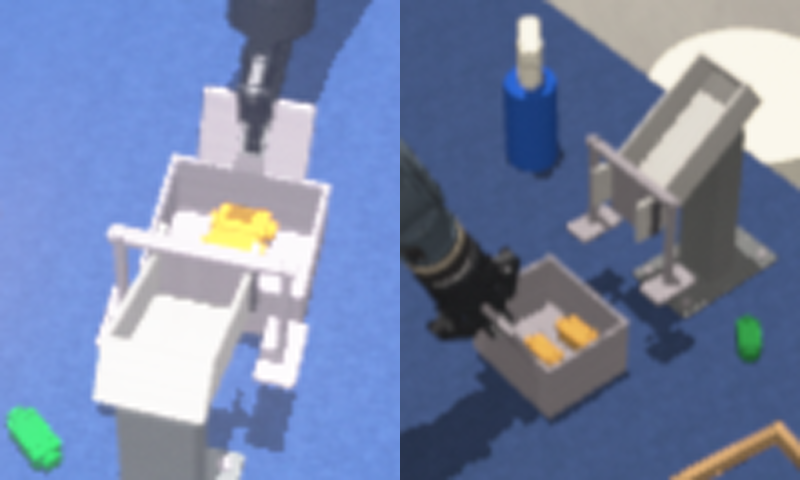

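```bash
cat > t.py <<'E'
from h import *
def plan(turn,C,off=(143.5,3,-253.7)):
    s,R=pose(); c=R.T@np.array(off); Rt=R@Rn.from_euler('x',turn,degrees=True).as_matrix()
    P=np.array(C)-Rt@c; dt=Rt.T@(P-s['position'])/10
    print('now tin',s['position']+R@c,'target TCP',P,'after-turn tool cm',np.round(dt,2),'yaw',np.degrees(np.arctan2(-Rt[0,1]*0+Rt[0,2],-Rt[1,2])),'roll up',np.degrees(np.arcsin(-Rt[2,2])))
E
python3 - <<'E'
from t import *
np.set_printoptions(suppress=True,precision=1)
plan(8.5,(547.2,-299.3,60))
print('tape,lantern',ray('w1',[(279,293)],40),ray('scene0',[(122,175)],60))
E
```

```text
now tin [499.3  27.8  13.6] target TCP [ 404.1 -298.5  314. ] after-turn tool cm [-2.8 10.8 31.1] yaw -7.010852962888671 roll up 4.131686367590751
tape,lantern [[ 716.9 -317.3   40. ]] [[ 478.4 -545.6   60. ]]
```

```bash
python3 -m jog '[[[0,-1.4,0.63,0,2],[0,-1.4,0.63,0,2.5],[0,-1.4,0.63,0,2.5],[0,0,0,2,1.5],[0,0,0,2.5,0]]]'
python3 -m jog '[[[0,0,0.3,2.5,0],[0,0,0.3,2.5,0],[0,0,0.3,2.5,0],[0,0,0.3,2.5,0],[0,0,0.3,2.5,0]]]'
python3 -m jog '[[[0,0,0.3,2.5,0],[0,0,0.3,2.5,0],[0,0,0.3,2.5,0],[0,0,0.3,2,0],[0,0,0.3,1.5,0]]]'
python3 -m jog '[[[0,0,0,0.5,0],[0,0,0,0,0],[0,0,0,0,0]]]'
python3 - <<'E'
from t import *
show(); plan(0,(547.2,-299.3,60),off=(143.5,3,-253.7))
E
```

```text
t: 16.35
position: [351.3, -20.7, 312.2]
eef_rot: [100.0, 65.4, 2.3]
ft_force: [-0.1, -1.4, -6.1]
grip_width: 7.0
t: 16.77
position: [348.6, -148.7, 307.0]
eef_rot: [99.8, 65.6, 1.9]
ft_force: [1.1, 0.6, -5.8]
grip_width: 7.4
t: 17.18
position: [348.7, -260.7, 304.9]
eef_rot: [99.7, 65.7, 1.7]
ft_force: [0.3, 0.6, -3.5]
grip_width: 6.9
t: 17.43
position: [348.0, -262.7, 304.3]
eef_rot: [100.2, 65.7, 2.3]
ft_force: [-0.5, -0.1, -5.1]
grip_width: 7.1
t 17.43 q [-52.27 -21.9  -29.11  68.12  19.59  48.2 ] p [ 348.02 -262.69  304.32] F [-0.54 -0.15 -5.11] w 7.1
tool x,y,z cols
 [[ 0.41  0.9  -0.12]
 [ 0.02 -0.14 -0.99]
 [-0.91  0.41 -0.07]]
tilt 24.302762773063957 az 2.285757637912197
now tin [ 491.52 -259.69   50.62] target TCP [ 403.7 -302.3  313.7] after-turn tool cm [1.37 5.97 3.17] yaw -7.027915313950553 roll up 4.17989619530537
```

```bash
python3 - <<'E'
from t import *
go([404,-298.5,314])
E
```

```text
tool cm [1.36 5.95 2.79] rows 2 each [0.68 2.98 1.4 ]
```

```bash
python3 -m jog '[[[0,0.45,2,0.95,0],[0,0.45,2,0.95,0],[0,0.45,2,0.9,0],[0,0,0,0,0],[0,0,0,0,0]]]'
python3 - <<'E'
from t import *
snap('wrist','w15.png');show();snap('side','s15.png');snap('scene','c15.png')
im=cv2.imread('pics/c15.png');im2=cv2.imread('pics/s15.png');cv2.imwrite('pics/c15c.png',np.hstack([cv2.resize(im[150:270,130:230],(400,480),interpolation=cv2.INTER_CUBIC),cv2.resize(im2[190:300,270:370],(400,440),interpolation=cv2.INTER_CUBIC)[:480] if 0 else cv2.resize(im2[170:290,260:360],(400,480),interpolation=cv2.INTER_CUBIC)]))
E
```

```text
t: 17.85
position: [405.1, -298.0, 314.8]
eef_rot: [100.1, 65.7, 2.3]
ft_force: [-0.6, 0.2, -5.1]
grip_width: 7.2
t 17.9 q [-49.31 -11.8  -20.17  66.02  18.84  51.1 ] p [ 404.45 -297.54  314.33] F [ 0.72  0.9  -5.27] w 7.1
tool x,y,z cols
 [[ 0.41  0.9  -0.12]
 [ 0.02 -0.14 -0.99]
 [-0.91  0.41 -0.07]]
tilt 24.277423388993537 az 2.437984650668875
```

View pics/w15.png

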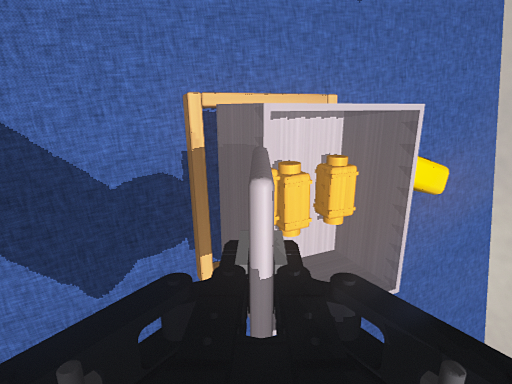

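View pics/c15c.png

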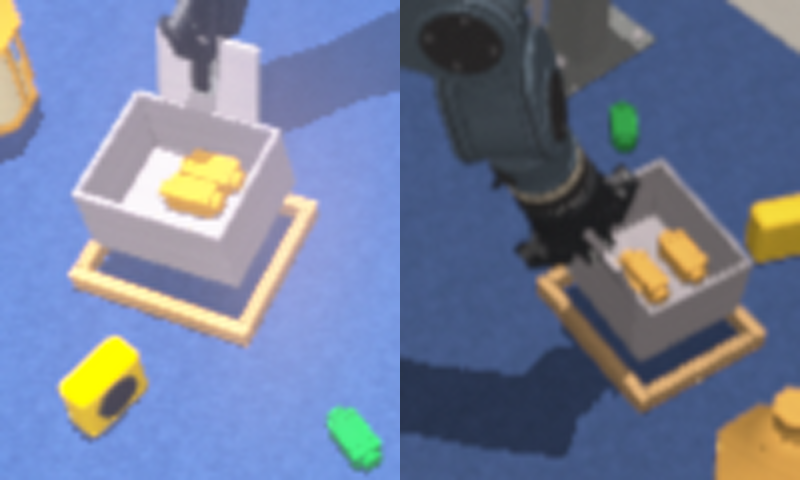

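```bash
python3 - <<'E'
from h import *
im=cv2.imread('pics/w15.png');cv2.imwrite('pics/w15c.png',np.hstack([cv2.resize(im[80:180,170:290],(400,400),interpolation=cv2.INTER_CUBIC),cv2.resize(im[90:150,310:440],(400,400),interpolation=cv2.INTER_CUBIC)]))
cv2.imwrite('pics/w15d.png',np.hstack([cv2.resize(im[200:300,170:270],(400,400),interpolation=cv2.INTER_CUBIC),cv2.resize(im[250:300,360:440],(400,400),interpolation=cv2.INTER_CUBIC)]))
E
```

```text
(no output)
```

View pics/w15c.png

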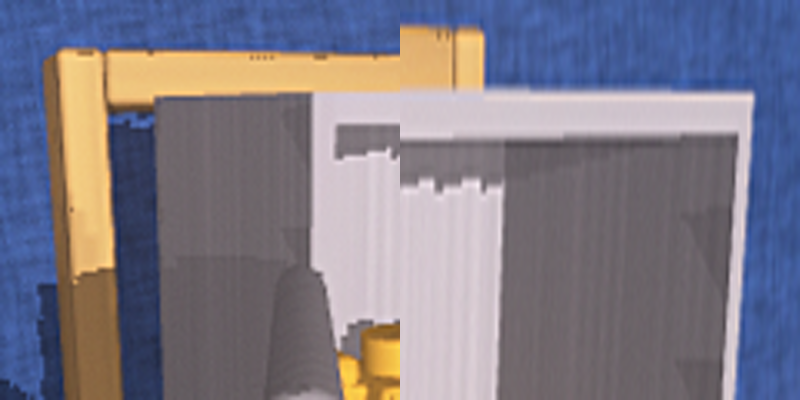

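View pics/w15d.png

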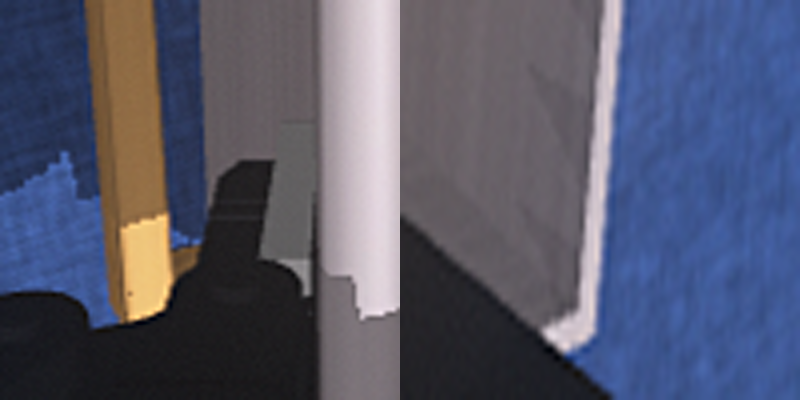

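```bash
cat > m.py <<'E'
from h import *
np.set_printoptions(suppress=True,precision=1)
def yaw(u): return np.degrees(np.arctan2(u[1],u[0]))
def tincentre(name,px,Rg,s=None):
    # px: near-left, far-left, far-right rim outer corners; returns tin origin in tool coords + world
    d=np.load('pics/'+name+'.npy',allow_pickle=True).item(); K,T=cam(name); Tc=np.array(d['c']['T_tool_cam'])
    dirs=(Tc[:3,:3]@np.linalg.inv(K)@np.c_[np.array(px,float),np.ones(3)].T).T; o=Tc[:3,3]
    n=Rg.T@[0,0,1.]
    def pts(h): return o+dirs*((-h)/(dirs@n))[:,None]
    best=min(np.arange(100,220,.25),key=lambda h:abs(np.linalg.norm(pts(h)[0]-pts(h)[1])-120)/120+abs(np.linalg.norm(pts(h)[1]-pts(h)[2])-144)/144)
    p=pts(best); c=(p[0]+p[2])/2-80*n
    W=np.linalg.inv(T)@np.linalg.inv(Tc)
    R=W[:3,:3]; P=W[:3,3]
    print('h',best,np.linalg.norm(p[0]-p[1]),np.linalg.norm(p[1]-p[2]),'c_tool',c,'world',P+R@c)
    w=P+(R@p.T).T; print('rim world',w,'yaw',yaw(w[1]-w[0]),yaw(w[1]-w[2])-90)
    return c,R,P
E
python3 - <<'E'
from m import *
from scipy.spatial.transform import Rotation as Rn
Rg=Rn.from_euler('xyz',[92.7,65.35,2.3],degrees=True).as_matrix()
c,R,P=tincentre('w15',[(263.9,103.5),(425,103.8),(399.2,292.5)],Rg)
f=ray('w15',[(187.4,92.5),(337.3,94.2),(202.1,107),(211,251),(200,280)],24); print(f,yaw(f[1]-f[0]),np.linalg.norm(f[1]-f[0]),yaw(f[0]-f[4])-90,yaw(f[2]-f[3])-90)
E
```

```text
h 149.25 120.13009730448896 143.76351284353757 c_tool [292.1  23.    1.9] world [ 546.  -298.2   57.9]
rim world [[ 496.6 -224.2  142.2]
 [ 615.9 -238.6  140.9]
 [ 596.1 -380.8  133.3]] yaw -6.886916432928492 -7.929731347570581
[[ 483.3 -204.6   24. ]
 [ 635.1 -222.4   24. ]
 [ 493.4 -217.6   24. ]
 [ 476.7 -347.8   24. ]
 [ 461.2 -372.9   24. ]] -6.6978132869175955 152.8032136507774 -7.4838534474686185 -7.269474936404265
```

```bash
python3 - <<'E'
from t import *
s,R=pose(); print(R.T@np.array([1.9,-2.5,-22])/10, R.T@np.array([0,0,-10])/10)
E
```

```text
[ 2.07928383 -0.68310111  0.38542393] [ 0.91160731 -0.40450067  0.07315268]
```

```bash
python3 -m jog '[[[0,0.7,-0.23,0.13,0],[0,0.7,-0.23,0.13,0],[0,0.7,-0.23,0.13,0],[0,0,0,0,0],[0,0,0,0,0]]]'
python3 - <<'E'
from h import *
snap('wrist','w16.png');show()
im=cv2.imread('pics/w16.png');cv2.imwrite('pics/w16c.png',np.hstack([cv2.resize(im[80:180,170:290],(400,400),interpolation=cv2.INTER_CUBIC),cv2.resize(im[90:150,310:440],(400,400),interpolation=cv2.INTER_CUBIC)]))
cv2.imwrite('pics/w16d.png',np.hstack([cv2.resize(im[200:300,170:270],(400,400),interpolation=cv2.INTER_CUBIC),cv2.resize(im[250:300,360:440],(400,400),interpolation=cv2.INTER_CUBIC)]))
E
```

```text
t: 18.42
position: [405.6, -300.8, 290.7]
eef_rot: [100.4, 65.8, 2.5]
ft_force: [0.6, 0.3, -4.4]
grip_width: 7.3
t 18.47 q [-49.46 -10.83 -21.96  63.26  18.86  51.07] p [ 405.94 -301.12  291.56] F [ 0.69 -0.06 -5.29] w 7.0
tool x,y,z cols
 [[ 0.41  0.9  -0.12]
 [ 0.02 -0.14 -0.99]
 [-0.91  0.41 -0.07]]
tilt 24.29998434424628 az 2.318113343594034
```

View pics/w16c.png

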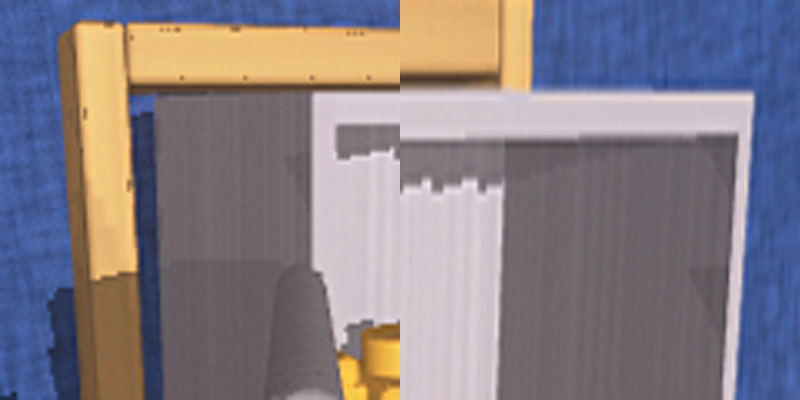

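View pics/w16d.png

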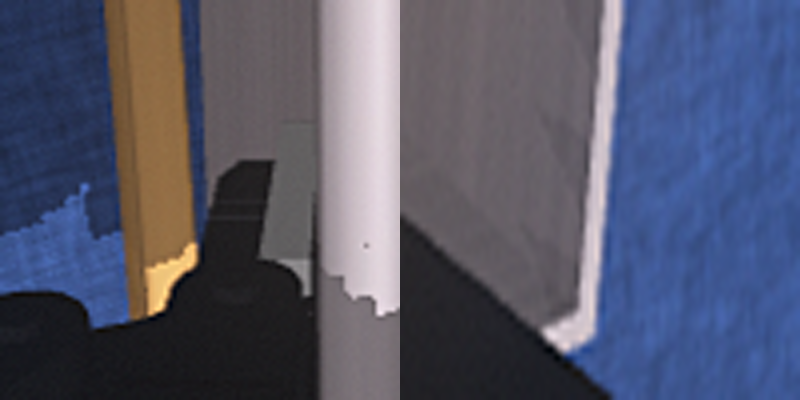

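```bash
python3 - <<'E'
from m import *
Rg=Rn.from_euler('xyz',[92.7,65.35,2.3],degrees=True).as_matrix()
c,R,P=tincentre('w16',[(263.9,103.5),(425,103.8),(399.2,292.5)],Rg)
f=ray('w16',[(208.4,102),(342.5,102.3),(217.5,245),(193.1,86)],24); print(f,yaw(f[1]-f[0]),np.linalg.norm(f[1]-f[0]),yaw(f[0]-f[2])-90)
a=np.radians(-7.2);M=np.array([[np.cos(a),-np.sin(a)],[np.sin(a),np.cos(a)]])
for p,o in ((f[0],(-65,77)),(f[1],(65,77)),(f[3],(-77,89))): print(p[:2]-M@o)
C=P+R@c; T=np.array([547.9,-300.9,5.5])
print(R.T@(T-C)/10)
E
```

```text
h 149.25 120.12974270622519 143.7633232982648 c_tool [292.1  23.    1.9] world [ 546.  -300.8   33.4]
rim world [[ 497.  -226.8  118. ]
 [ 616.2 -241.5  116.4]
 [ 596.  -383.7  108.6]] yaw -7.025133083172809 -8.07636013150237
[[ 493.2 -217.8   24. ]
 [ 621.6 -233.6   24. ]
 [ 478.6 -335.7   24. ]
 [ 483.7 -204.9   24. ]] -7.006711232348678 129.29323835441605 -7.065230996151399
[ 548.1 -302.4]
[ 547.4 -301.8]
[ 548.9 -302.8]
[ 2.6 -1.   0.2]
```

```bash
python3 -m jog '[[[0,0.55,-0.15,0.04,0],[0,0.5,-0.18,0.04,0],[0,0.5,-0.18,0.04,0],[0,0,0,0,0]]]'
python3 -m jog '[[[0,0.5,-0.2,0.05,0],[0,0.25,-0.1,0.03,0],[0,0,0,0,0]]]'
python3 -m jog '[[[0,0.2,-0.09,0.02,0],[0,0,0,0,0],[0,0,0,0,0]]]'
python3 - <<'E'
from m import *
snap('wrist','w17.png');show()
Rg=Rn.from_euler('xyz',[92.7,65.35,2.3],degrees=True).as_matrix()
tincentre('w17',[(263.9,103.5),(425,103.8),(399.2,292.5)],Rg)
E
```

```text
t: 18.8
position: [407.4, -301.1, 274.2]
eef_rot: [100.4, 65.8, 2.5]
ft_force: [0.3, -0.1, -5.4]
grip_width: 7.4
t: 19.05
position: [407.9, -301.5, 266.9]
eef_rot: [100.2, 65.7, 2.3]
ft_force: [-0.5, 0.5, -6.2]
grip_width: 6.9
t: 19.3
position: [408.1, -301.9, 265.9]
eef_rot: [100.1, 65.7, 2.2]
ft_force: [0.3, -0.1, -5.2]
grip_width: 7.3
t 19.35 q [-49.31  -9.86 -24.09  60.01  18.82  51.21] p [ 408.2  -301.88  266.01] F [ 0.24  0.27 -4.69] w 7.2
tool x,y,z cols
 [[ 0.41  0.9  -0.12]
 [ 0.01 -0.14 -0.99]
 [-0.91  0.41 -0.07]]
tilt 24.36270251643816 az 2.1372454908158622
h 149.25 120.12964609323447 143.76332180529272 c_tool [292.14  23.     1.9 ] world [ 549.03 -302.44    8.9 ]
rim world [[ 499.81 -228.29   93.18]
 [ 619.03 -242.96   91.9 ]
 [ 598.92 -385.11   84.39]] yaw -7.012309431217159 -8.054460358829672
```

View pics/w17.png

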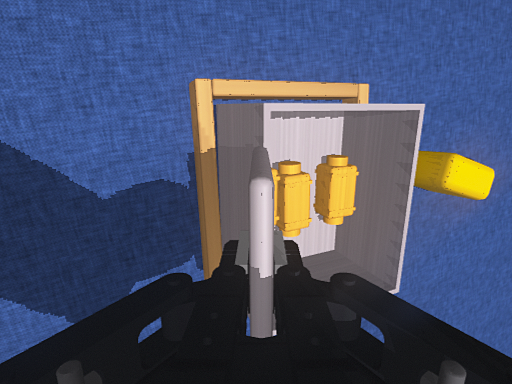

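```bash
python3 -m jog '[[[0,0.2,-0.1,0.02,0],[0,0,0,0,0]]]'
python3 -m jog '[[[0,0.2,-0.1,0.02,0],[0,0,0,0,0]]]'
python3 -m jog '[[[0,0.2,-0.1,0.02,0],[0,0,0,0,0]]]'
```

```text
t: 19.52
position: [408.0, -301.9, 263.4]
eef_rot: [100.1, 65.7, 2.2]
ft_force: [-0.1, -0.5, -5.0]
grip_width: 7.1
t: 19.68
position: [408.0, -302.0, 261.5]
eef_rot: [100.0, 65.6, 2.1]
ft_force: [0.4, 0.7, -3.6]
grip_width: 7.4
t: 19.85
position: [408.3, -302.2, 260.4]
eef_rot: [99.9, 65.5, 2.0]
ft_force: [-1.4, 2.1, 0.4]
grip_width: 7.4
```

```bash
python3 -m jog '[[[0,0.2,-0.1,0.02,0],[0,0,0,0,0]]]'
python3 -m jog '[[[0,0.2,-0.1,0.02,0],[0,0,0,0,0],[0,0,0,0,0]]]'
python3 -c 'from h import *;show();snap("side","s18.png");im=cv2.imread("pics/s18.png");cv2.imwrite("pics/s18c.png",cv2.resize(im[180:290,270:370],(700,600),interpolation=cv2.INTER_CUBIC))'
```

```text
t: 20.02
position: [408.5, -302.4, 259.4]
eef_rot: [99.7, 65.4, 1.9]
ft_force: [-3.8, 3.8, 5.0]
grip_width: 7.5
t: 20.27
position: [408.7, -302.6, 258.6]
eef_rot: [99.6, 65.3, 1.8]
ft_force: [-6.4, 5.8, 8.9]
grip_width: 7.1
t 20.27 q [-49.37  -9.69 -24.87  58.73  19.    51.12] p [ 408.67 -302.55  258.59] F [-6.39  5.81  8.94] w 7.1
tool x,y,z cols
 [[ 0.42  0.9  -0.12]
 [ 0.01 -0.14 -0.99]
 [-0.91  0.41 -0.07]]
tilt 24.706607243085273 az 1.8093114905805172
```

View pics/s18c.png

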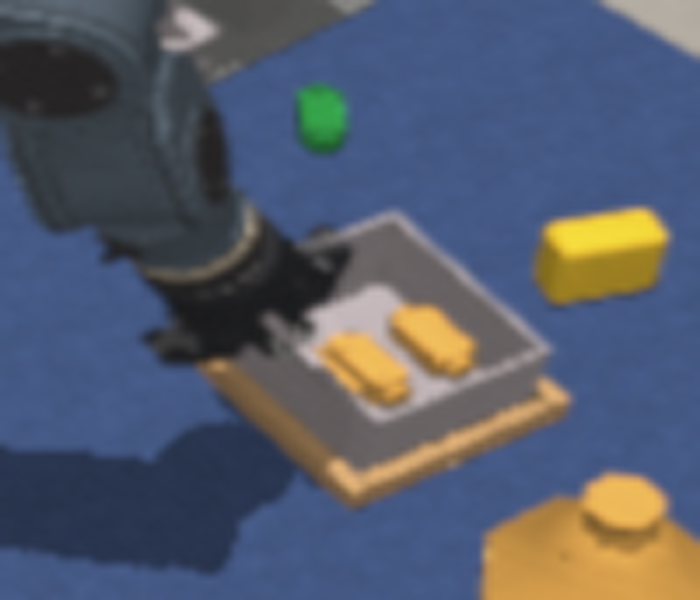

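```bash
python3 -m jog '[[[0,-0.25,0.12,-0.02,0],[0,0,0,0,0]]]'
python3 -m jog '[[[0.15,0,0,0,0],[0.15,0,0,0,0],[0.3,0,0,0,0],[0.3,0,0,0,0],[0.3,0,0,0,0]]]'
python3 - <<'E'
from h import *
snap('wrist','w19.png');show()
E
```

```text
t: 20.48
position: [408.5, -302.6, 259.3]
eef_rot: [99.7, 65.4, 1.8]
ft_force: [-3.4, 1.8, 2.8]
grip_width: 7.7
t: 20.9
position: [407.7, -302.0, 257.2]
eef_rot: [100.1, 65.6, 2.2]
ft_force: [-0.3, -0.3, -0.0]
grip_width: 25.8
t 20.95 q [-49.36  -9.58 -24.87  59.    18.84  51.16] p [ 407.73 -302.02  257.2 ] F [-0.24 -0.75  1.16] w 25.5
tool x,y,z cols
 [[ 0.41  0.9  -0.12]
 [ 0.02 -0.14 -0.99]
 [-0.91  0.41 -0.07]]
tilt 24.346191954953074 az 2.18823097142976
```

View pics/w19.png

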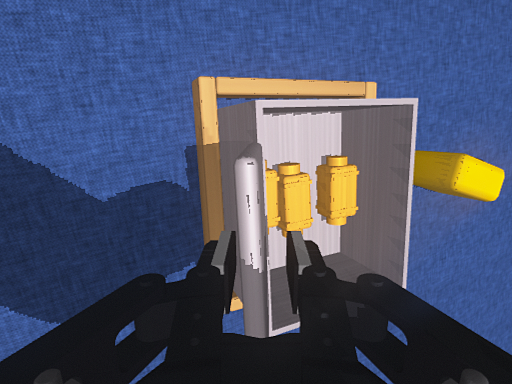

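```bash
python3 -m jog '[[[0.4,0,0,0,0],[0.4,-1,0,0,0],[0.4,-2,0,0,0],[0.4,-3,0,0,0],[0.4,-3,0,0,0]]]'
python3 -m jog '[[[0.4,-4,0,0,0],[0.4,-4,0,0,0],[0.4,-4,0,0,0],[0.4,0,0,0,0],[0.4,0,0,0,0]]]'
python3 -m jog '[[[0.4,0,0,0,0],[0.4,0,0,0,0]]]'
python3 - <<'E'
from h import *
snap('wrist','w20.png');snap('scene','c20.png');snap('side','s20.png');show()
im=cv2.imread('pics/c20.png');im2=cv2.imread('pics/s20.png');cv2.imwrite('pics/c20c.png',np.hstack([cv2.resize(im[150:270,130:230],(400,480),interpolation=cv2.INTER_CUBIC),cv2.resize(im2[170:290,270:370],(400,480),interpolation=cv2.INTER_CUBIC)]))
E
```

```text
t: 21.37
position: [369.8, -302.8, 339.9]
eef_rot: [100.3, 65.7, 2.4]
ft_force: [-0.2, 0.2, 0.0]
grip_width: 34.6
t: 21.78
position: [320.6, -305.7, 453.4]
eef_rot: [99.1, 65.4, 1.2]
ft_force: [-0.2, 0.6, -1.0]
grip_width: 34.4
t: 21.95
position: [321.1, -305.0, 447.6]
eef_rot: [100.3, 65.7, 2.4]
ft_force: [-0.8, -0.3, -0.6]
grip_width: 34.0
t 22.1 q [-58.97 -18.06  -9.86  86.08  21.17  41.2 ] p [ 321.31 -304.95  446.96] F [0.43 0.04 0.68] w 34.2
tool x,y,z cols
 [[ 0.41  0.9  -0.12]
 [ 0.02 -0.14 -0.99]
 [-0.91  0.4  -0.07]]
tilt 24.253283561569454 az 2.5683790809686413
```

View pics/w20.png

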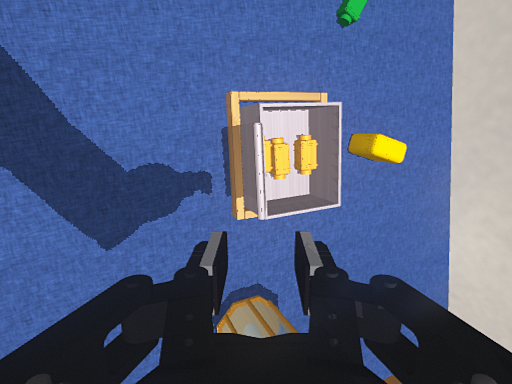

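View pics/c20c.png

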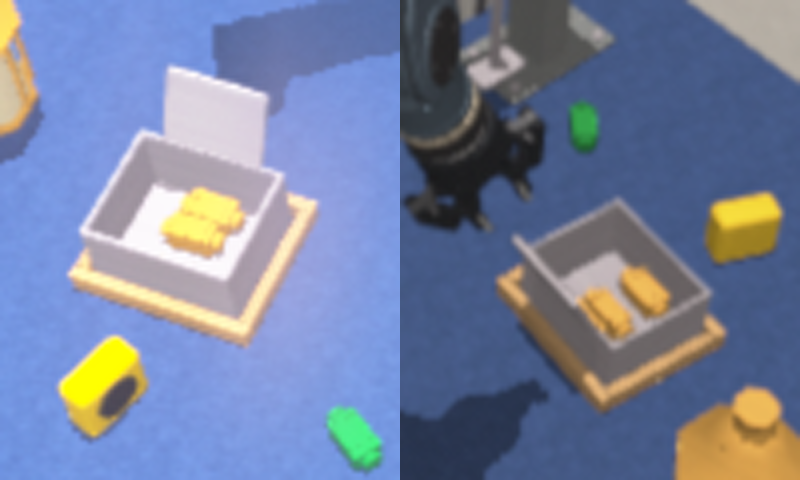

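View pics/c20.png

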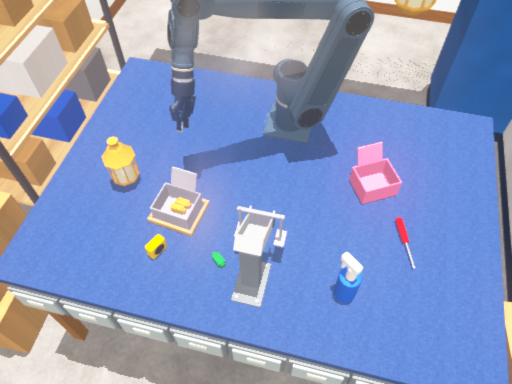

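```bash
python3 - <<'E'
from m import *
im=cv2.imread('pics/w20.png');cv2.imwrite('pics/w20c.png',cv2.resize(im[85:225,220:350],None,fx=5.5,fy=4.2,interpolation=cv2.INTER_CUBIC))
E
```

```text
(no output)
```

View pics/w20c.png

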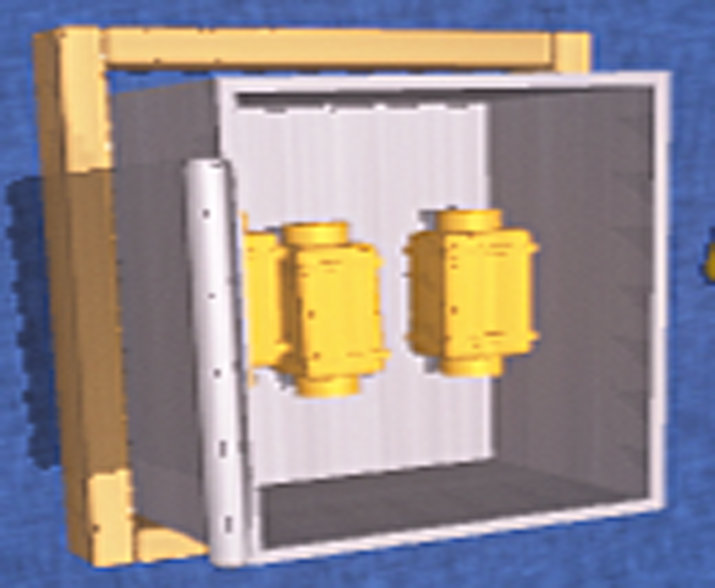

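```bash
python3 - <<'E'
from m import *
A=lambda l:(np.array(l)+.5)/[5.5,4.2]+[220,85]-.5
for z in (80,84):
  t=ray('w20',A([(216,78),(669,72),(663,512),(255,564)]),z); print(z,t.mean(0),[np.linalg.norm(t[i]-t[(i+1)%4]) for i in range(4)],yaw(t[1]-t[0]),yaw(t[2]-t[3]),yaw(t[1]-t[2])-90)
f=ray('w20',A([(60,28),(590,33),(90,565)]),24); a=np.radians(-7.2);M=np.array([[np.cos(a),-np.sin(a)],[np.sin(a),np.cos(a)]])
print('frame',yaw(f[1]-f[0]),yaw(f[0]-f[2])-90,[p[:2]-M@o for p,o in zip(f,[(-77,89),(77,89),(-77,-89)])])
E
```

```text
80 [ 549.  -303.9   80. ] [np.float64(120.04826523259995), np.float64(144.91753794462014), np.float64(117.51660606334933), np.float64(143.66799133232243)] -6.0658469804249355 -6.68652460311999 -6.042559493168056
84 [ 546.6 -303.1   84. ] [np.float64(118.65477244493727), np.float64(143.23536833108702), np.float64(116.15250019590866), np.float64(142.00032616988412)] -6.065846980424934 -6.686524603119988 -6.042559493168014
frame -6.75785748498291 -7.415790083146703 [array([ 548.3, -302.5]), array([ 547.1, -301.1]), array([ 548. , -299.5])]
```

```bash
python3 -c 'from workcell import hand_in; print(hand_in())'
```

```text
the job is handed in; nothing more can be done
None
```

The tin, with all three brass blocks in it, is standing in the wooden frame and let go, and the job is handed in at about 22 s of the 61 s. `hand_in()` gives no verdict, so this rests on my own checks.

**What I did**
- **Tilting the tool:** the rows cannot tilt the tool, so I drove the arm against its joint limits high up until it leaned 24.5 degrees, and the tilt held.
- **Tin and gate:** I pinched the tin by its handle and took it in under the gate feet. I then lifted the gate about 38 mm, with 5 to 11 N at the wrist.
- **Placing:** once the blocks had slid in, I turned the tin about 8 degrees to match the frame. I lowered it until it touched, released it and backed off.

**Last checks**
- **Position:** in the final wrist view the tin's centre is within about 3 mm of the frame's, with the handle on the robot's side.
- **Flatness:** the rim measures about 119 by 144 at 80 mm height, so the tin stands flat.
- **Angle:** the tin is turned about -6.3 degrees and the frame about -7.1.
- **Blocks:** all three show in the tin, the third partly hidden by the handle. The chute is empty and I see no block on the bench.
- **Bystanders:** the spray bottle, tape measure, screwdriver and lantern look unmoved in the scene picture, and the gripper is well clear of the tin.

**Not clean**
- **Side camera:** the scene and side cameras disagreed by about 12 mm on the frame, so I relied on the wrist camera.
- **Tin moved at the grasp:** the tin shifted about 4 mm as the fingers closed, and I corrected for it afterwards.
- **Tilted release:** the tin was tilted about 4 degrees sideways when released, so one side settled up to about 10 mm.

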